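# Book in and set up a batch of mounts on a hardness tester's rotary table

### The arm

A 6-joint arm with a two-finger parallel gripper is mounted at the origin on the work surface. World frame = base frame: x ahead of the robot, y to its left, z up, the work surface at z = 0. Lengths are in m, angles in rad, forces in N, time in s.
With the tool pointing down it reaches from about 0.4 to 0.925 m from the base axis. Payload 12.5 kg.
Tool frame: the origin (TCP) lies at the very end of the fingers, on their centre line; the grasp point (between the pads) lies 19 mm behind it; z points along the fingers, y is the line along which they close (so a half turn about z gives the same grasp; the last joint's range is limited). The gripper opens to 95 mm and grips with 3 to 60 N. Pads are 20 mm wide; open, the fingers measure 119 mm over their backs; the gripper's body (75 mm by 180 mm) begins 59 mm behind the grasp point.
Start: joints at [-1.443, 0.491, 1.559, -0, 1.092, -0.106], TCP at [0.145, -0.608, 0.215] pointing down, gripper open.
Joint ranges: [-3.1, 3.1], [-0.84, 2.19], [0.05, 2.79], [-1.13, 4.28], [0.06, 2.93], [-2.69, 2.69]. Speed limits (rad/s): [2.22, 2.22, 2.79, 3.14, 3.14, 3.14].

### API

Orientations are given as a unit quaternion [w, x, y, z].
In Python, from cell import status, eyes, workorder gives the robot as it stands.
- The arm moves only by the tool apply_moves, never from a script. Its argument "commands" is a list of rows, each a list of 3 entries, a list of its own where there are three numbers: the opening, from -1 (shut) to 1 (fully open), then the shift along the tool's x, y, z scaled (see below), then the turn, a rotation vector about the tool's x, y, z scaled (see below). A call has 1 to 12 rows; each row shifts and turns the commanded pose from where the row before left it, along the tool's axes as they then stand; what a row does not reach is not made up. The controller multiplies each number of a shift by 0.02 m and each number of a turn by 180 degrees. A row lasts 1/10 s, in which the tool goes at most 50 mm and 8.59 degrees, less where a joint would pass 70% of its speed; a pose out of reach is approached as far as the arm can. A call with a number of a shift or a turn outside -1 to 1 is refused whole. A call with a gripper value outside its range is refused whole. The fingers move at their own pace and stop on an object; "force" is the grip in N (left out, the last holds). Time passes only in rows, so rows that do not move let the fingers close. It gives the time, the measured TCP pose, the force, the opening and the grip force at its end, in the units of the state.
- status.get_obs(): the state, without advancing time (a new reading comes with each control period).
- eyes.grab_frame(name): name is "side" or "top"; returns a dict with "color" (400x640x3 uint8, red, green, blue), "intrinsics" (3x3 intrinsics, pixels), "dist" ([k1, k2, p1, p2, k3] as OpenCV has them; the pictures are not rectified), "xyz" and "rotation" of the camera in the world. Camera axes: x right, y down, z forward; pixel columns grow to the right and rows downward; lengths in m; the calibration is good to about 2 mm. A picture is of the moment at which its call begins. There is no depth.
- workorder.close_job(): hands the job in; it is judged then, once.
The state is a dict: "clock": time; "joint_pos": joint angles; "joint_velocities": joint speeds; "joint_efforts": joint torques, N m; "tcp_pos": TCP position; "ee_rot": TCP orientation; "contact_force": force on the tool from outside, world axes, zero at the start; "moment": the same for the moment, N m; "opening": opening from 0.0 (shut) to 1.0 (fully open); "grasp_force": force on a finger pad.
Only numpy, scipy, OpenCV 4.12 (cv2) and the standard library are available. Lean on these libraries where they do the work, as an engineer would, in place of code of your own. Each camera call takes 0.05 s, during which the arm holds its last target. There are 200 camera calls.

### The job

Set up this batch for hardness testing: load every black specimen mount on the bench, label up, into the nest of its own size on the tester's rotary table. When all are loaded, take the hand scanner from its cradle and read their labels from straight above, in the order they will be tested, largest mount first and smallest last, holding the scanner still for a good second with its window 5 to 10 cm above each label and never touching a mount with it. Then lay the scanner home in its cradle and index the table until the large mount stands under the indenter and the table rests in its detent; keep clear of the indenter and leave the other things on the bench alone.

Things in the scene. Friction and masses are not known exactly. Their poses are not given: they have to be found in the camera images.
- mount_l: large specimen mount (always there): an upright black resin puck 50 mm in diameter and 25 mm high, a bare steel section and a white printed label on its top. Origin at the centre of its underside, z up.
- label_l (a point): centre of the large mount's label, on its top face, 12 mm from the mount's axis along the mount's x; z up, out of the label.
- nest_l (a point): nest for the large mount on the rotary table (nests 45 degrees apart, smaller ones clockwise): the centre of its floor, which is the disc's top face (95 mm above the bench), 115 mm from the disc's axis; z up. Around it stands a steel ring lip 5 mm high and 6 mm thick, 56 mm inside diameter (3 mm of play all round).
- mount_m: medium specimen mount: an upright black resin puck 40 mm in diameter and 25 mm high, a bare steel section and a white printed label on its top. Origin at the centre of its underside, z up. It may be missing.
- label_m (a point): centre of the medium mount's label, on its top face, 10 mm from the mount's axis along the mount's x; z up, out of the label.
- nest_m (a point): nest for the medium mount on the rotary table (nests 45 degrees apart, smaller ones clockwise): the centre of its floor, which is the disc's top face (95 mm above the bench), 115 mm from the disc's axis; z up. Around it stands a steel ring lip 5 mm high and 6 mm thick, 46 mm inside diameter (3 mm of play all round).
- mount_s: small specimen mount: an upright black resin puck 32 mm in diameter and 25 mm high, a bare steel section and a white printed label on its top. Origin at the centre of its underside, z up. It may be missing.
- label_s (a point): centre of the small mount's label, on its top face, 7.5 mm from the mount's axis along the mount's x; z up, out of the label.
- nest_s (a point): nest for the small mount on the rotary table (nests 45 degrees apart, smaller ones clockwise): the centre of its floor, which is the disc's top face (95 mm above the bench), 115 mm from the disc's axis; z up. Around it stands a steel ring lip 5 mm high and 6 mm thick, 38 mm inside diameter (3 mm of play all round).
- mount_xs: smallest specimen mount: an upright black resin puck 25 mm in diameter and 25 mm high, a bare steel section and a white printed label on its top. Origin at the centre of its underside, z up. It may be missing.
- label_xs (a point): centre of the smallest mount's label, on its top face, 5.5 mm from the mount's axis along the mount's x; z up, out of the label.
- nest_xs (a point): nest for the smallest mount on the rotary table (nests 45 degrees apart, smaller ones clockwise): the centre of its floor, which is the disc's top face (95 mm above the bench), 115 mm from the disc's axis; z up. Around it stands a steel ring lip 5 mm high and 6 mm thick, 31 mm inside diameter (3 mm of play all round).
- turntable (a joint): rotary table: aluminium disc, 300 mm wide. In rad, positive anticlockwise from above; turns either way. A spring detent holds it every 45 degrees (multiples of 0.785) and, let go in between, draws it to the nearest one (up to about 0.15 N m). It starts at 0; at 1.571, two steps anticlockwise, the large nest stands under the indenter.
- index_grip (a point): centre of the rotary table's grip: a black upright bar on the disc's axis, 64 mm long (along this point's x, which points to the large nest), 16 mm wide (y) and 34 mm high (top 139 mm above the bench), on a round boss 60 mm wide and 10 mm high. It turns with the disc: grip it from above and twist.
- indenter: the tester's indenter: a steel spindle 22 mm in diameter, pointing down; origin at its tip, 222 mm above the bench, 115 mm from the disc's axis. Fixed to the grey tester. Above it a nose 52 mm wide begins 390 mm up; the tester's head (130 mm wide, underside 560 mm up) begins 75 mm and its column 240 mm from the disc's axis on this side.
- scanner: hand scanner, 230 g. Dark level handle 115 mm long, 30 mm wide (y), 28 mm high; white head at its +x end, x 30 to 85 mm, 46 mm wide, from 22 mm above to 50 mm below the handle's axis, window in its underside. Origin on the handle's axis near the centre of mass: the place to grip it across. x along the handle to the head; the beam leaves along -z, down as it lies in the cradle.
- scanner_window (a point): centre of the scanner's window in the underside of its head: at x 57.5 mm, z -50 mm from the scanner's origin, same axes; the beam runs along -z.
- cradle_home (a point): where the scanner's origin is when it is home in its fixed grey cradle, 58 mm above the bench, same axes. The cradle opens upwards: base 200 x 78 x 8 mm centred below; the head stands on it between walls 24 mm high, 3 mm of play each side; the handle's rear lies in a fork 70 mm behind, 2.5 mm of play, prongs 63 mm above the bench. Fingers fit beside and under the handle at the origin.
- ref_block: square steel hardness reference block, 50 x 50 x 12 mm. Not part of the job: leave it alone. Origin at the centre of its underside.
- loupe: standing loupe, 42 mm in diameter, 46 mm high. Not part of the job: leave it alone. Origin at the centre of its underside.
- indenter_case: small wooden case, 75 x 48 x 26 mm. Not part of the job: leave it alone. Origin at the centre of its underside.
- wash_bottle: plastic bottle, 60 mm in diameter, 150 mm high. Not part of the job: leave it alone. Origin at the centre of its underside.
- glass_dish: shallow glass dish, 80 mm in diameter, 18 mm high. Not part of the job: leave it alone. Origin at the centre of its underside.
- driver: screwdriver, 170 mm long, lying flat along its x. Not part of the job: leave it alone. Origin under its middle.
Not all that is in view belongs to the job. Leave any yellow look-alike of the mount_m alone.

How it is judged:
On the way, in this order (a step that is already met when the one before it is completed fails the run):
1. every mount on the bench lies in the nest of its own size, let go (horizontal distance between mount_l and nest_l below 0.006 m and z of mount_l in the frame of nest_l between -0.004 and 0.004 m and angle between each of mount_l, mount_m, mount_s, mount_xs's own z axis and vertical below 0.08 rad and linear speed of each of mount_l, mount_m, mount_s, mount_xs below 0.02 m/s and contact force between the fingers and mount_l below 0.5 N and horizontal distance between mount_m and nest_m below 0.006 m and z of mount_m in the frame of nest_m between -0.004 and 0.004 m and contact force between the fingers and mount_m below 0.5 N and horizontal distance between mount_s and nest_s below 0.006 m and z of mount_s in the frame of nest_s between -0.004 and 0.004 m and contact force between the fingers and mount_s below 0.5 N and horizontal distance between mount_xs and nest_xs below 0.006 m and z of mount_xs in the frame of nest_xs between -0.004 and 0.004 m and contact force between the fingers and mount_xs below 0.5 N), for 0.2 s.
2. the scanner is held still over the large mount in its nest for 1 s: beam straight down within 0.3 rad, on the label within 10 mm each way, window 40 to 115 mm above it (horizontal distance between mount_l and nest_l below 0.006 m and z of mount_l in the frame of nest_l between -0.004 and 0.004 m and angle between mount_l's own z axis and vertical below 0.08 rad and angle between the z axis of scanner_window and the z axis of label_l, either way round below 0.3 rad and z of label_l in the frame of scanner_window between -0.115 and -0.04 m and x of label_l in the frame of scanner_window between -0.01 and 0.01 m and y of label_l in the frame of scanner_window between -0.01 and 0.01 m), for 1 s.
3. the scanner is held still over the medium mount in its nest for 1 s: beam straight down within 0.3 rad, on the label within 10 mm each way, window 40 to 115 mm above it (horizontal distance between mount_m and nest_m below 0.006 m and z of mount_m in the frame of nest_m between -0.004 and 0.004 m and angle between mount_m's own z axis and vertical below 0.08 rad and angle between the z axis of scanner_window and the z axis of label_m, either way round below 0.3 rad and z of label_m in the frame of scanner_window between -0.115 and -0.04 m and x of label_m in the frame of scanner_window between -0.01 and 0.01 m and y of label_m in the frame of scanner_window between -0.01 and 0.01 m), for 1 s.
4. the scanner is held still over the small mount in its nest for 1 s: beam straight down within 0.3 rad, on the label within 10 mm each way, window 40 to 115 mm above it (horizontal distance between mount_s and nest_s below 0.006 m and z of mount_s in the frame of nest_s between -0.004 and 0.004 m and angle between mount_s's own z axis and vertical below 0.08 rad and angle between the z axis of scanner_window and the z axis of label_s, either way round below 0.3 rad and z of label_s in the frame of scanner_window between -0.115 and -0.04 m and x of label_s in the frame of scanner_window between -0.01 and 0.01 m and y of label_s in the frame of scanner_window between -0.01 and 0.01 m), for 1 s.
5. the scanner is held still over the smallest mount in its nest for 1 s: beam straight down within 0.3 rad, on the label within 10 mm each way, window 40 to 115 mm above it (horizontal distance between mount_xs and nest_xs below 0.006 m and z of mount_xs in the frame of nest_xs between -0.004 and 0.004 m and angle between mount_xs's own z axis and vertical below 0.08 rad and angle between the z axis of scanner_window and the z axis of label_xs, either way round below 0.3 rad and z of label_xs in the frame of scanner_window between -0.115 and -0.04 m and x of label_xs in the frame of scanner_window between -0.01 and 0.01 m and y of label_xs in the frame of scanner_window between -0.01 and 0.01 m), for 1 s.
At the end, for the whole second after the job is handed in: Every mount sits flat and still in the nest of its size (6 mm); the scanner lies still and home in its cradle, head at the head end (12 mm, 0.15 rad); the table rests in the detent with the large nest under the indenter (joint 1.571 within 0.08 rad) (horizontal distance between mount_l and nest_l below 0.006 m and z of mount_l in the frame of nest_l between -0.004 and 0.004 m and angle between each of mount_l, mount_m, mount_s, mount_xs's own z axis and vertical below 0.08 rad and linear speed of each of mount_l, mount_m, mount_s, mount_xs, scanner below 0.02 m/s and horizontal distance between mount_m and nest_m below 0.006 m and z of mount_m in the frame of nest_m between -0.004 and 0.004 m and horizontal distance between mount_s and nest_s below 0.006 m and z of mount_s in the frame of nest_s between -0.004 and 0.004 m and horizontal distance between mount_xs and nest_xs below 0.006 m and z of mount_xs in the frame of nest_xs between -0.004 and 0.004 m and distance between scanner and cradle_home below 0.012 m and angle between the x axis of scanner and the x axis of cradle_home, either way round below 0.15 rad and x of scanner_window in the frame of cradle_home above 0.03 m and angle between scanner's own z axis and vertical below 0.1 rad and value of joint turntable between 1.491 and 1.651 rad and velocity of joint turntable between -0.05 and 0.05 rad/s and horizontal distance between nest_l and indenter below 0.012 m); the robot touches nothing.
It fails at once if the scanner touches a mount (over 1 N) (contact force between scanner and mount_l above 1 N or contact force between scanner and mount_m above 1 N or contact force between scanner and mount_s above 1 N or contact force between scanner and mount_xs above 1 N).
It fails at once if anything touches the indenter (over 1 N) (contact force between anything else and indenter above 1 N).
It fails at once if something else on the bench is pushed more than 30 mm or knocked over (distance of any of ref_block, loupe, indenter_case, wash_bottle, glass_dish, driver from where it was at the start of the episode above 0.03 m or angle between any of ref_block, loupe, indenter_case, wash_bottle, glass_dish's own z axis and vertical above 0.5 rad).
Of mount_m, mount_s, mount_xs only 2 to 3 are there at a start; the rules pass over those that are not, and their reading is None.
At some moment in a run one of mount_l, mount_m, mount_s, mount_xs may be knocked a few centimetres aside while the robot is not near it.
It also fails if it takes over 208 s, if anything falls off the work surface, if the arm or the gripper's body presses on something with over 40 N, if the wrist force passes 120 N, or if a joint passes its speed limit or range.

## Working session

There is one attempt and no reset: what is moved stays moved. The work goes in short steps, Python scripts to look and compute and a tool call to move; the robot and the scene stay as the last step left them, time stands still between calls to the robot, and variables do not carry over. Pictures are saved under pics/ and viewed, at most 14 in all, crops included, and the job is handed in when it is done.

Besides the shell and the picture viewer there is one more tool, called by a JSON object that holds its "name" and its "arguments". apply_moves: Moves the arm, as the interface text tells. Shifts and turns lie within -1 to 1; 1 stands for 0.02 m of shift or 180 degrees of turn. Its arguments: {"type":"object","properties":{"commands":{"type":"array"},"force":{"type":"number"}},"required":["commands"]}

```bash
ls; mkdir -p pics
cat > h.py <<'E'
import numpy as np, cv2
from scipy.spatial.transform import Rotation as R
from cell import status, eyes, workorder
def grab(n):
    f=eyes.grab_frame(n); np.save(f'/tmp/{n}.npy',f,allow_pickle=True); return f
def load(n): return np.load(f'/tmp/{n}.npy',allow_pickle=True).item()
def rot(f):
    r=np.array(f['rotation'],float)
    return r if r.shape==(3,3) else R.from_quat(r[[1,2,3,0]]).as_matrix()
def ray(f,uv):
    p=cv2.undistortPoints(np.array(uv,float).reshape(-1,1,2),np.array(f['intrinsics']),np.array(f['dist'])).reshape(-1,2)
    return np.c_[p,np.ones(len(p))]@rot(f).T
def onz(f,uv,z):
    d=ray(f,uv); o=np.array(f['xyz']); return o+d*((np.atleast_1d(z)-o[2])/d[:,2])[:,None]
def proj(f,P):
    Rm=rot(f).T; t=-Rm@np.array(f['xyz'])
    return cv2.projectPoints(np.array(P,float).reshape(-1,1,3),cv2.Rodrigues(Rm)[0],t,np.array(f['intrinsics']),np.array(f['dist']))[0].reshape(-1,2)
E
python3 - <<'E'
from h import *
for n in('side','top'):
    f=grab(n); cv2.imwrite(f'pics/{n}0.png',f['color'][...,::-1]); print(n,f['intrinsics'],f['dist'],f['xyz'],f['rotation'])
print(status.get_obs())
E
```

```text
pics
side [[425.87458477   0.         316.19450552]
 [  0.         425.87458477 202.71527479]
 [  0.           0.           1.        ]] [0.03575516 0.         0.         0.         0.        ] [ 0.40095821 -0.65772071  0.94722356] [-0.3386484   0.93403095 -0.10845784  0.03376904]
top [[408.67691436   0.         319.54545116]
 [  0.         408.67691436 203.77594505]
 [  0.           0.           1.        ]] [-0.00965926  0.          0.          0.          0.        ] [ 0.49267063 -0.04765704  1.28620827] [ 0.02242912 -0.7049952   0.70871027 -0.01443824]
{'clock': 0.1, 'joint_pos': array([-1.44262541e+00,  4.91444306e-01,  1.55936309e+00, -1.57490073e-05,
        1.09167769e+00, -1.05614320e-01]), 'joint_velocities': array([-1.99178993e-04, -2.17645542e-03, -2.01782632e-03,  5.57300706e-05,
        6.08510359e-04,  1.43822400e-04]), 'joint_efforts': array([ 3.34340999e-03, -6.13621402e+01, -2.58603609e+01,  6.94226939e-02,
        4.70230391e-02, -6.50087600e-05]), 'tcp_pos': array([ 0.1447727 , -0.60779854,  0.21416309]), 'ee_rot': array([-4.46109758e-04,  9.93175311e-01,  1.16630194e-01, -1.20182424e-05]), 'contact_force': array([1.53369958, 1.20286395, 0.23712643]), 'moment': array([-0.02341124,  0.00307039,  0.06628451]), 'grasp_force': 0.0, 'opening': 0.9995701925936081}
```

View pics/top0.png

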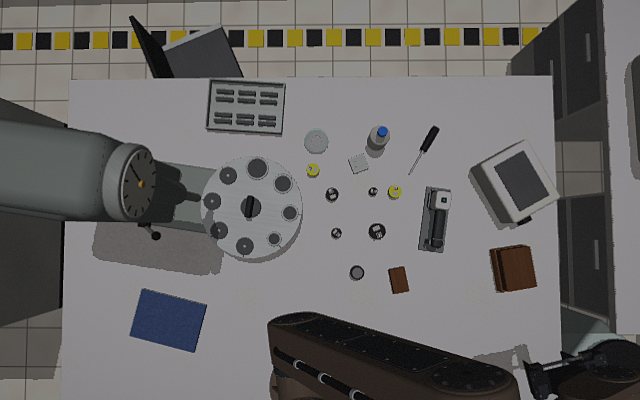

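View pics/side0.png

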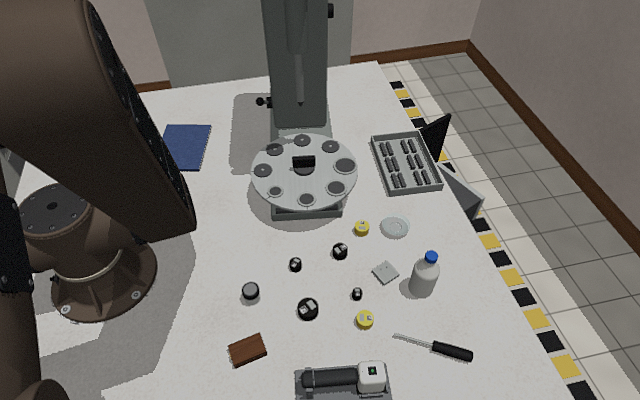

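The top view shows four black pucks near (377,231), (332,194), (336,233) and (373,192), two yellow look-alikes at (313,170) and (395,192), the loupe at (357,272), the cradle at (435,220) and the table at (252,207). I'll confirm sizes and labels in enlarged crops.

Run:
```python
from h import *
f=load('top'); c=f['color'][...,::-1]
cv2.imwrite('pics/t1.png',cv2.resize(c[155:255,300:460],None,fx=5,fy=5,interpolation=cv2.INTER_CUBIC))
cv2.imwrite('pics/t2.png',cv2.resize(c[147:267,180:310],None,fx=5,fy=5,interpolation=cv2.INTER_CUBIC))
print(onz(f,[[377,231],[332,194],[336,233],[373,192]],.025)); print(onz(f,[[252,207]],.095))
```

```text
[[ 0.47371204 -0.20986003  0.025     ]
 [ 0.58860214 -0.07223988  0.025     ]
 [ 0.4681879  -0.08376158  0.025     ]
 [ 0.5940665  -0.19898062  0.025     ]]
[[0.54653686 0.16321851 0.095     ]]
```

View pics/t1.png

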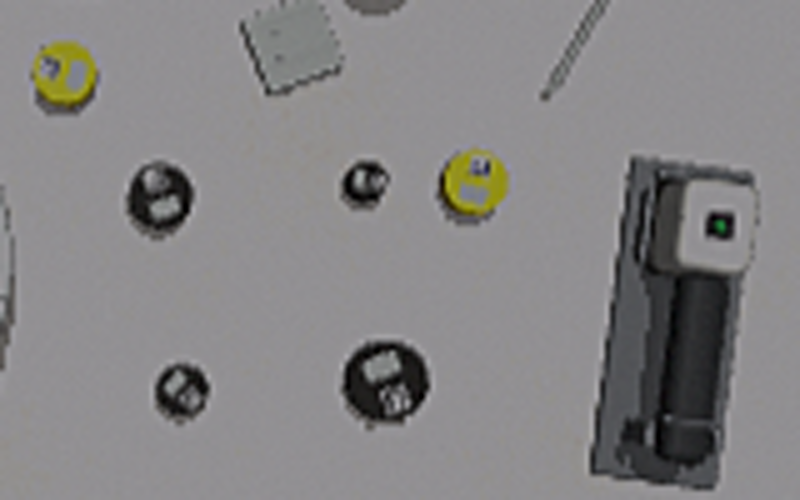

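View pics/t2.png

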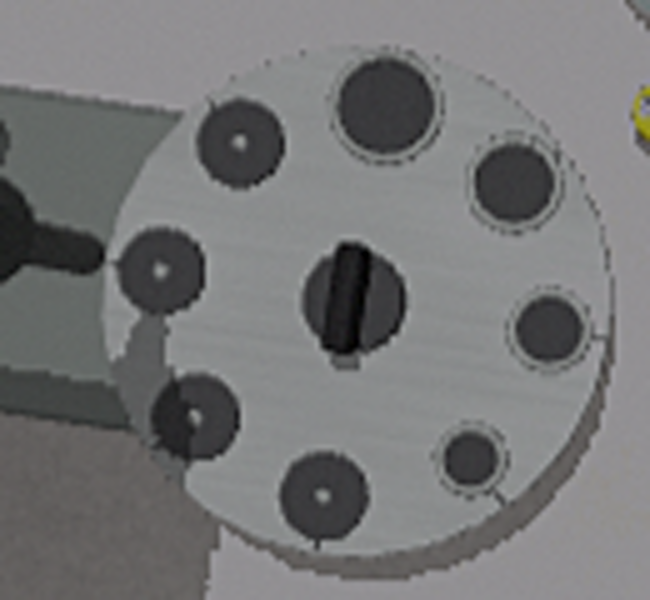

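Black mounts: L crop (386,380), M (161,198), S (182,390), XS (366,184). The two yellow ones are the decoys. Nests L, M, S and XS appear at crop (386,106), (515,183), (551,329) and (471,459). Next I need the same points in the side view.

Run:
```python
from h import *
f=load('side'); c=f['color'][...,::-1]
a=cv2.resize(c[230:330,230:390],None,fx=5,fy=5,interpolation=cv2.INTER_CUBIC)
cv2.imwrite('pics/s1.png',a)
b=cv2.resize(c[125:220,240:370],None,fx=6,fy=6,interpolation=cv2.INTER_CUBIC); cv2.imwrite('pics/s2.png',b)
```

```text
(no output)
```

View pics/s1.png

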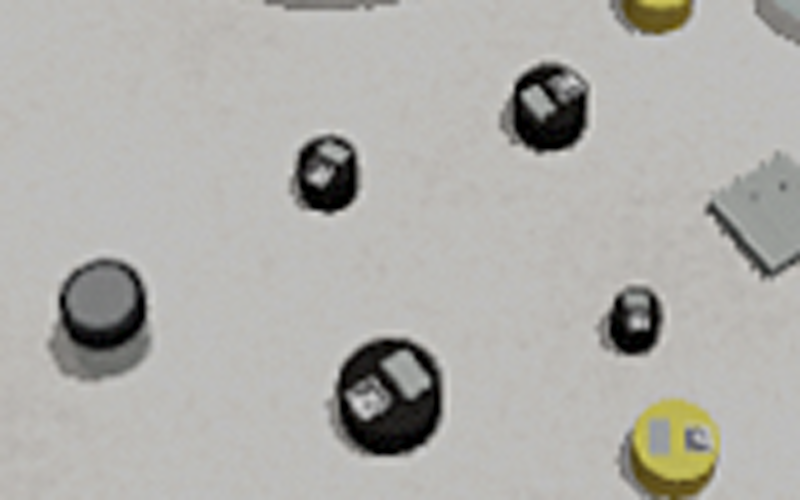

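View pics/s2.png

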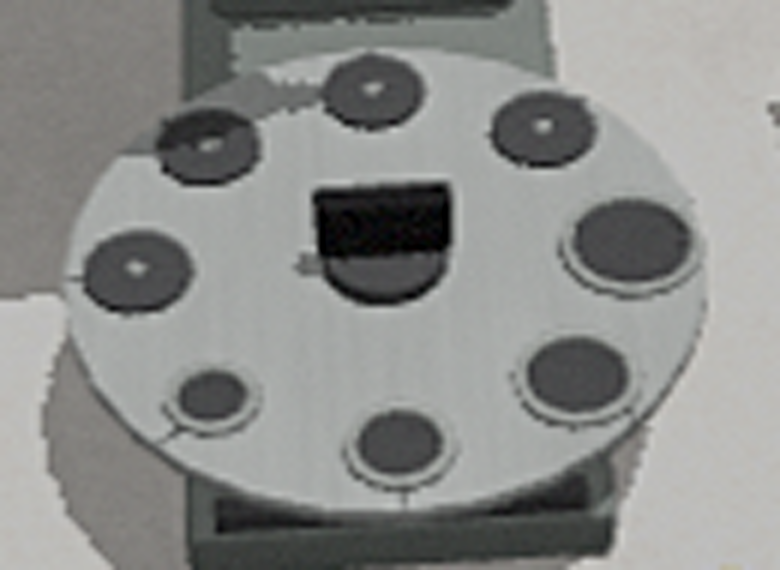

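```bash
cat >> h.py <<'E'
from scipy.optimize import least_squares
def sil(f,x,y,r,z0=0,h=.025):
    a=np.linspace(0,2*np.pi,60); c=np.c_[x+r*np.cos(a),y+r*np.sin(a)]
    P=np.r_[np.c_[c,0*a+z0],np.c_[c,0*a+z0+h]]
    return cv2.convexHull(proj(f,P).astype(np.float32))
def cen(c): m=cv2.moments(c); return np.array([m['m10'],m['m01']])/m['m00'], m['m00']
def puck(f,x,y,r,z0=0,thr=62):
    # dark blob near (x,y), filled; fit xy so that model silhouette centroid matches
    g=f['color'].max(2); u=proj(f,[[x,y,z0+.012]])[0]
    k=8; s=(g*1).astype(np.uint8); x0,y0=(u-22).astype(int); s=s[y0:y0+44,x0:x0+44]
    s=cv2.resize(s,None,fx=k,fy=k,interpolation=cv2.INTER_LINEAR)
    cs=cv2.findContours((s<thr).astype(np.uint8),cv2.RETR_EXTERNAL,cv2.CHAIN_APPROX_NONE)[0]
    cs=[cv2.convexHull(c) for c in cs if cv2.contourArea(c)>400]
    c=min(cs,key=lambda c:np.linalg.norm(cen(c)[0]/k+[x0,y0]-u))
    p,A=cen(c); p=(p+.5)/k-.5+[x0,y0]
    q=least_squares(lambda v:cen(sil(f,v[0],v[1],r,z0))[0]-p,[x,y],diff_step=1e-3).x
    return q,A/k**2,cen(sil(f,*q,r,z0))[1]
RAD=dict(l=.025,m=.02,s=.016,xs=.0125)
E
python3 - <<'E'
from h import *
T=load('top');S=load('side')
g=dict(l=(.474,-.21),m=(.589,-.072),s=(.468,-.084),xs=(.594,-.199))
for k,v in g.items():
    for n,f in(('top',T),('side',S)): print(k,n,puck(f,*v,RAD[k]))
cr=lambda p,o,k:(np.array(p)+.5)/k-.5+o
t=cr([[386,106],[515,183],[551,329],[471,459],[323,495],[195,415],[160,270],[240,142]],[180,147],5)
s=cr([[632,243],[577,374],[400,442],[213,396],[136,268],[208,145],[373,90],[543,126]],[240,125],6)
for n,f,p in(('top',T,t),('side',S,s)):
  for sel in (range(8),range(4,8)):
    X=onz(f,p,.095)[:,:2]; sel=list(sel)
    def res(v):
        a=v[2]-np.array(sel)*np.pi/4; return (X[sel]-np.c_[v[0]+.115*np.cos(a),v[1]+.115*np.sin(a)]).ravel()
    q=least_squares(res,[.55,.16,.2]); print(n,q.x,np.abs(q.fun).round(4))
# cradle, scanner: handle & head top pixels
E
```

```text
l top (array([ 0.47380374, -0.21009971]), 204.9375, 220.71463539078832)
l side (array([ 0.47330557, -0.21035295]), 374.5234375, 428.8895029015839)
m top (array([ 0.58821619, -0.07129299]), 119.0234375, 136.3321446601767)
m side (array([ 0.58808324, -0.0719777 ]), 191.8046875, 237.6093977263663)
s top (array([ 0.46923535, -0.08327815]), 73.46875, 86.29081052844413)
s side (array([ 0.46783896, -0.08504233]), 131.2265625, 172.41803298378363)
xs top (array([ 0.59717006, -0.1983884 ]), 48.9375, 59.4188730630558)
xs side (array([ 0.59667749, -0.20020969]), 93.7578125, 128.2903337944299)
top [ 0.54809059  0.16735365 -0.15684621] [0.0001 0.0001 0.0001 0.0007 0.     0.0012 0.0004 0.0004 0.0003 0.0003
 0.0006 0.0004 0.0001 0.0011 0.     0.0005]
top [ 0.54817244  0.16791902 -0.15605829] [0.0004 0.0002 0.0005 0.0001 0.0001 0.0005 0.0001 0.0001]
side [ 0.54791042  0.17034583 -0.15750114] [0.0003 0.0014 0.0004 0.0001 0.0006 0.     0.0003 0.0002 0.0009 0.001
 0.0006 0.0003 0.0002 0.0003 0.0001 0.0005]
side [ 0.54728193  0.17067333 -0.16045974] [0.0003 0.0003 0.0003 0.0002 0.0001 0.0006 0.0005 0.0005]
```

```bash
cat >> h.py <<'E'
C=np.array([.548,.1685]); A0=-.158
NEST={k:C+.115*np.array([np.cos(A0-i*np.pi/4),np.sin(A0-i*np.pi/4)]) for i,k in enumerate(('l','m','s','xs'))}
def yaw(q): x=R.from_quat(np.array(q)[[1,2,3,0]]).as_matrix()[:,0]; return np.arctan2(x[1],x[0])
def plan(*wps):
    "waypoints (x,y,z,psi): per-row values and row counts from the present pose; turn is about tool z"
    o=status.get_obs(); p=np.array(o['tcp_pos']); a=yaw(o['ee_rot']); print('at',p.round(4),round(a,3),'t',round(o['clock'],1),'open',round(o['opening']*95,1),'F',np.round(o['contact_force'],1),'g',round(o['grasp_force'],1))
    for w in wps:
        w=np.array(w,float); d=w[:3]-p; dpsi=w[3]-a; turn=-np.degrees(dpsi)/180
        am=a if abs(dpsi)<.02 else a
        if abs(dpsi)>.02 and np.linalg.norm(d)>.003: print('  (turn separately!)')
        t=np.array([d[0]*np.cos(am)+d[1]*np.sin(am), d[0]*np.sin(am)-d[1]*np.cos(am), -d[2]])/.02
        n=int(max(np.ceil(np.abs(t).max()),np.ceil(abs(turn)/.047),1))
        print('  rows',n,'shift',(t/n).round(3),'turn',round(turn/n,4)); p=w[:3];a=w[3]
E
python3 - <<'E'
from h import *
print({k:v.round(4) for k,v in NEST.items()})
plan((.4736,-.2102,.15,.234),(.4736,-.2102,.010,.234))
E
```

```text
{'l': array([0.6616, 0.1504]), 'm': array([0.6155, 0.0754]), 's': array([0.5299, 0.0549]), 'xs': array([0.4549, 0.101 ])}
at [ 0.1448 -0.6078  0.2142] 0.234 t 0.1 open 95.0 F [1.5 1.2 0.2] g 0.0
  rows 21 shift [ 0.981 -0.74   0.153] turn -0.0
  rows 7 shift [0. 0. 1.] turn -0.0
```

{"name": "apply_moves", "arguments": {"commands": [[0.6,[0.98,-0.74,0.15],[0,0,0]],[0.6,[0.98,-0.74,0.15],[0,0,0]],[0.6,[0.98,-0.74,0.15],[0,0,0]],[0.6,[0.98,-0.74,0.15],[0,0,0]],[0.6,[0.98,-0.74,0.15],[0,0,0]],[0.6,[0.98,-0.74,0.15],[0,0,0]],[0.6,[0.98,-0.74,0.15],[0,0,0]],[0.6,[0.98,-0.74,0.15],[0,0,0]],[0.6,[0.98,-0.74,0.15],[0,0,0]],[0.6,[0.98,-0.74,0.15],[0,0,0]],[0.6,[0.98,-0.74,0.15],[0,0,0]],[0.6,[0.98,-0.74,0.15],[0,0,0]]], "force": 25}}

```text
clock: 1.3
tcp_pos: [0.333, -0.3798, 0.1784]
ee_rot: [-0.0, 0.993, 0.117, -0.0]
contact_force: [0.9, 0.3, -0.2]
opening: 0.802
grasp_force: 0.0
```

{"name": "apply_moves", "arguments": {"commands": [[0.6,[0.98,-0.74,0.15],[0,0,0]],[0.6,[0.98,-0.74,0.15],[0,0,0]],[0.6,[0.98,-0.74,0.15],[0,0,0]],[0.6,[0.98,-0.74,0.15],[0,0,0]],[0.6,[0.98,-0.74,0.15],[0,0,0]],[0.6,[0.98,-0.74,0.15],[0,0,0]],[0.6,[0.98,-0.74,0.15],[0,0,0]],[0.6,[0.98,-0.74,0.15],[0,0,0]],[0.6,[0.98,-0.74,0.15],[0,0,0]],[0.6,[0,0,0],[0,0,0]],[0.6,[0,0,0],[0,0,0]],[0.6,[0,0,0],[0,0,0]]]}}

```text
clock: 2.5
tcp_pos: [0.4728, -0.2108, 0.1516]
ee_rot: [0.0, 0.993, 0.116, -0.0]
contact_force: [-0.7, -0.1, 0.5]
opening: 0.799
grasp_force: 0.0
```

```bash
cat >> h.py <<'E'
def pucks(names,show=True):
    g=dict(l=(.4736,-.2102),m=(.588,-.0717),s=(.4685,-.0842),xs=(.597,-.1993))
    T=grab('top');S=grab('side')
    for k in names:
        for n,f in(('top',T),('side',S)):
            try: q,a,b=puck(f,*g[k],RAD[k]); print(k,n,q.round(4),'area',round(a/b,2))
            except Exception as e: print(k,n,'none')
E
python3 - <<'E'
from h import *
pucks(['l','m','s','xs'])
plan((.4736,-.2102,.15,.234),(.4736,-.2102,.010,.234))
E
```

```text
l top [ 0.4774 -0.1818] area 3.29
l side [ 0.4856 -0.1912] area 1.95
m top [ 0.5883 -0.0713] area 0.85
m side [ 0.5881 -0.0721] area 0.78
s top [ 0.4664 -0.0775] area 0.42
s side [ 0.4596 -0.0877] area 0.27
xs top [ 0.5939 -0.1956] area 0.49
xs side [ 0.5966 -0.2004] area 0.69
at [ 0.4728 -0.211   0.1517] 0.233 t 2.6 open 76.1 F [-0.4 -0.  -0.4] g 0.0
  rows 1 shift [ 0.048 -0.029  0.087] turn -0.0004
  rows 7 shift [0. 0. 1.] turn -0.0
```

{"name": "apply_moves", "arguments": {"commands": [[0.6,[0.05,-0.03,0.9],[0,0,0]],[0.6,[0,0,1],[0,0,0]],[0.6,[0,0,1],[0,0,0]],[0.6,[0,0,1],[0,0,0]],[0.6,[0,0,1],[0,0,0]],[0.6,[0,0,1],[0,0,0]],[0.6,[0,0,0.8],[0,0,0]],[0.6,[0,0,0.4],[0,0,0]],[-0.3,[0,0,0],[0,0,0]],[-0.3,[0,0,0],[0,0,0]],[-0.3,[0,0,0],[0,0,0]],[-0.3,[0,0,0],[0,0,0]]]}}

```text
clock: 3.8
tcp_pos: [0.4744, -0.2098, 0.0104]
ee_rot: [0.0, 0.993, 0.117, 0.001]
contact_force: [-0.3, -1.2, 3.5]
opening: 0.525
grasp_force: 21.7
```

{"name": "apply_moves", "arguments": {"commands": [[-0.3,[0,0,0],[0,0,0]],[-0.3,[0,0,0],[0,0,0]],[-0.3,[0,0,-0.5],[0,0,0]],[-0.3,[0,0,-1],[0,0,0]],[-0.3,[0,0,-1],[0,0,0]],[-0.3,[0,0,-1],[0,0,0]],[-0.3,[0,0,-1],[0,0,0]],[-0.3,[0,0,-1],[0,0,0]],[-0.3,[0,0,-1],[0,0,0]],[-0.3,[0,0,-1],[0,0,0]],[-0.3,[0,0,0],[0,0,0]]]}}

```text
clock: 4.9
tcp_pos: [0.4748, -0.2098, 0.1622]
ee_rot: [0.001, 0.993, 0.117, 0.002]
contact_force: [0.7, 0.6, -2.1]
opening: 0.518
grasp_force: 25.0
```

Run:
```python
from h import *
n=NEST['l']
plan((.4736,-.2102,.16,.234),(*n,.16,.234),(*n,.108,.234))
```

```text
at [ 0.4748 -0.2098  0.1622] 0.234 t 4.9 open 49.2 F [ 0.7  0.6 -2.1] g 25.0
  rows 1 shift [-0.061  0.007  0.111] turn -0.0
  rows 16 shift [ 0.833 -0.96  -0.   ] turn -0.0
  rows 3 shift [0.    0.    0.867] turn -0.0
```

{"name": "apply_moves", "arguments": {"commands": [[-0.3,[0.4,-0.5,0],[0,0,0]],[-0.3,[0.83,-0.96,0],[0,0,0]],[-0.3,[0.83,-0.96,0],[0,0,0]],[-0.3,[0.83,-0.96,0],[0,0,0]],[-0.3,[0.83,-0.96,0],[0,0,0]],[-0.3,[0.83,-0.96,0],[0,0,0]],[-0.3,[0.83,-0.96,0],[0,0,0]],[-0.3,[0.83,-0.96,0],[0,0,0]],[-0.3,[0.83,-0.96,0],[0,0,0]],[-0.3,[0.83,-0.96,0],[0,0,0]],[-0.3,[0.83,-0.96,0],[0,0,0]],[-0.3,[0.83,-0.96,0],[0,0,0]]]}}

```text
clock: 6.1
tcp_pos: [0.6079, 0.0518, 0.1581]
ee_rot: [-0.0, 0.993, 0.117, -0.001]
contact_force: [-0.4, -0.0, -1.9]
opening: 0.524
grasp_force: 25.0
```

{"name": "apply_moves", "arguments": {"commands": [[-0.3,[0.83,-0.96,0],[0,0,0]],[-0.3,[0.83,-0.96,0],[0,0,0]],[-0.3,[0.83,-0.96,0],[0,0,0]],[-0.3,[0.83,-0.96,0],[0,0,0]],[-0.3,[0.4,-0.46,0],[0,0,0]],[-0.3,[0,0,0],[0,0,0]],[-0.3,[0,0,0],[0,0,0]],[-0.3,[0,0,0],[0,0,0]]]}}

```text
clock: 6.9
tcp_pos: [0.6602, 0.1499, 0.1594]
ee_rot: [0.0, 0.993, 0.116, -0.0]
contact_force: [0.9, -0.1, -0.7]
opening: 0.518
grasp_force: 25.0
```

Run:
```python
from h import *
n=NEST['l']
plan((*n,.16,.234),(*n,.108,.234))
f=grab('side'); c=f['color'][...,::-1]
a=cv2.resize(c[110:210,290:410],None,fx=5,fy=5,interpolation=cv2.INTER_CUBIC); cv2.imwrite('pics/s3.png',a)
for k in 'l',: print(proj(f,[[*n,.095],[*n,.15]]))
```

```text
at [0.6602 0.1499 0.1594] 0.233 t 6.9 open 49.3 F [ 0.9 -0.1 -0.7] g 25.0
  rows 1 shift [ 0.073 -0.011 -0.031] turn -0.0003
  rows 3 shift [0.    0.    0.867] turn -0.0
[[344.88291133 165.22077551]
 [345.73094782 150.83243955]]
```

View pics/s3.png

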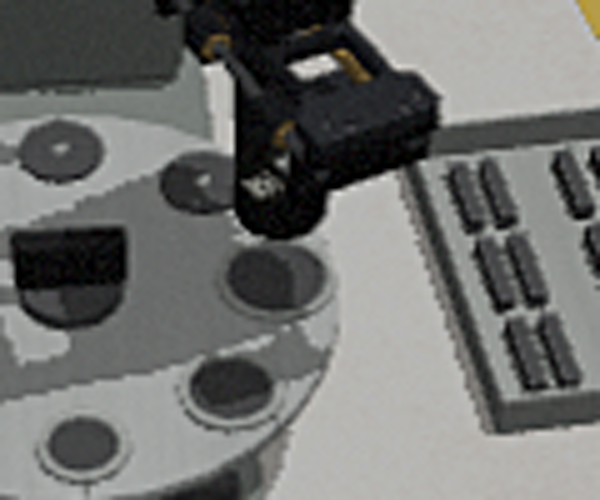

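The puck hangs at crop (279,215), squarely over its nest at (277,277). I'm lowering it now.

{"name": "apply_moves", "arguments": {"commands": [[-0.3,[0.07,-0.01,0.7],[0,0,0]],[-0.3,[0,0,0.8],[0,0,0]],[-0.3,[0,0,0.6],[0,0,0]],[-0.3,[0,0,0.4],[0,0,0]],[-0.3,[0,0,0.1],[0,0,0]],[-0.3,[0,0,0.05],[0,0,0]],[-0.3,[0,0,0],[0,0,0]],[-0.3,[0,0,0],[0,0,0]]]}}

```text
clock: 7.75
tcp_pos: [0.6622, 0.1513, 0.1072]
ee_rot: [0.0, 0.993, 0.117, 0.0]
contact_force: [-0.8, -0.1, -0.8]
opening: 0.52
grasp_force: 25.0
```

{"name": "apply_moves", "arguments": {"commands": [[-0.3,[0,0,0.07],[0,0,0]],[-0.3,[0,0,0],[0,0,0]],[0.3,[0,0,0],[0,0,0]],[0.4,[0,0,0],[0,0,0]],[0.4,[0,0,0],[0,0,0]],[0.4,[0,0,-0.4],[0,0,0]],[0.4,[0,0,-1],[0,0,0]],[0.4,[0,0,-1],[0,0,0]],[0.4,[0,0,-1],[0,0,0]]]}}

```text
clock: 8.65
tcp_pos: [0.662, 0.1513, 0.1746]
ee_rot: [0.0, 0.993, 0.117, 0.0]
contact_force: [0.3, -0.8, 0.4]
opening: 0.695
grasp_force: 0.0
```

Run:
```python
from h import *
plan((.588,-.0717,.16,.234),(.588,-.0717,.010,.234))
```

```text
at [0.662  0.1513 0.1746] 0.234 t 8.7 open 66.0 F [ 0.3 -0.8  0.4] g 0.0
  rows 10 shift [-0.618  0.999  0.073] turn -0.0
  rows 8 shift [0.    0.    0.938] turn -0.0
```

Run:
```python
from h import *
pucks(['m','s','xs'])
for n in('top','side'):
    f=load(n)
    try: print(n,puck(f,.662,.151,.025,.095))
    except Exception as e: print(n,e)
c=load('side')['color'][...,::-1]
cv2.imwrite('pics/s4.png',cv2.resize(c[110:330,230:430],None,fx=2.7,fy=2.7,interpolation=cv2.INTER_CUBIC))
```

```text
m top [ 0.5882 -0.0713] area 0.84
m side [ 0.5881 -0.0719] area 0.81
s top [ 0.4665 -0.0774] area 0.41
s side [ 0.4678 -0.085 ] area 0.77
xs top [ 0.5939 -0.1955] area 0.48
xs side [ 0.5967 -0.2002] area 0.74
top (array([0.67396188, 0.12660616]), 802.7890625, 261.04652101546526)
side (array([0.66025786, 0.14898475]), 284.4921875, 295.4160670032725)
```

View pics/s4.png

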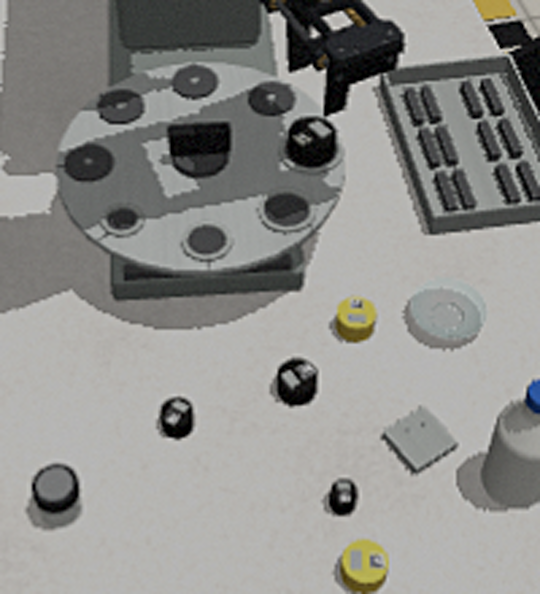

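The large mount sits flat in its nest at crop (311,145). The medium mount is still at crop (297,382).

{"name": "apply_moves", "arguments": {"commands": [[0.35,[-0.62,1,0.05],[0,0,0]],[0.35,[-0.62,1,0.05],[0,0,0]],[0.35,[-0.62,1,0.05],[0,0,0]],[0.35,[-0.62,1,0.05],[0,0,0]],[0.35,[-0.62,1,0.05],[0,0,0]],[0.35,[-0.62,1,0.05],[0,0,0]],[0.35,[-0.62,1,0.1],[0,0,0]],[0.35,[-0.62,1,0.1],[0,0,0]],[0.35,[-0.62,1,0.1],[0,0,0]],[0.35,[-0.62,1,0.1],[0,0,0]],[0.35,[0,0,0],[0,0,0]],[0.35,[0,0,0],[0,0,0]]]}}

```text
clock: 9.95
tcp_pos: [0.5876, -0.0721, 0.1589]
ee_rot: [-0.0, 0.993, 0.116, -0.0]
contact_force: [0.5, -0.2, -0.8]
opening: 0.676
grasp_force: 0.0
```

{"name": "apply_moves", "arguments": {"commands": [[0.35,[0,0,0.9],[0,0,0]],[0.35,[0,0,1],[0,0,0]],[0.35,[0,0,1],[0,0,0]],[0.35,[0,0,1],[0,0,0]],[0.35,[0,0,1],[0,0,0]],[0.35,[0,0,1],[0,0,0]],[0.35,[0,0,1],[0,0,0]],[0.35,[0,0,0.5],[0,0,0]],[0.35,[0,0,0],[0,0,0]],[0.35,[0,0,0],[0,0,0]]]}}

```text
clock: 10.95
tcp_pos: [0.5881, -0.0717, 0.0117]
ee_rot: [0.0, 0.993, 0.117, 0.0]
contact_force: [0.6, 0.1, 0.2]
opening: 0.676
grasp_force: 0.0
```

{"name": "apply_moves", "arguments": {"commands": [[-0.4,[0,0,0.08],[0,0,0]],[-0.4,[0,0,0],[0,0,0]],[-0.4,[0,0,0],[0,0,0]],[-0.4,[0,0,0],[0,0,0]],[-0.4,[0,0,-0.5],[0,0,0]],[-0.4,[0,0,-1],[0,0,0]],[-0.4,[0,0,-1],[0,0,0]],[-0.4,[0,0,-1],[0,0,0]],[-0.4,[0,0,-1],[0,0,0]],[-0.4,[0,0,-1],[0,0,0]],[-0.4,[0,0,-1],[0,0,0]],[-0.4,[0,0,-1],[0,0,0]]]}}

```text
clock: 12.15
tcp_pos: [0.5875, -0.072, 0.1612]
ee_rot: [0.0, 0.993, 0.117, 0.0]
contact_force: [-0.0, 1.0, -0.4]
opening: 0.412
grasp_force: 25.0
```

Run:
```python
from h import *
n=NEST['m']
plan((*n,.16,.234),(*n,.106,.234))
```

```text
at [ 0.5875 -0.072   0.1612] 0.234 t 12.2 open 39.2 F [-0.   1.  -0.4] g 25.0
  rows 7 shift [ 0.439 -0.978  0.009] turn -0.0
  rows 3 shift [0.  0.  0.9] turn -0.0
```

{"name": "apply_moves", "arguments": {"commands": [[-0.4,[0.44,-0.98,0],[0,0,0]],[-0.4,[0.44,-0.98,0],[0,0,0]],[-0.4,[0.44,-0.98,0],[0,0,0]],[-0.4,[0.44,-0.98,0],[0,0,0]],[-0.4,[0.44,-0.98,0],[0,0,0]],[-0.4,[0.44,-0.98,0],[0,0,0]],[-0.4,[0.44,-0.98,0],[0,0,0]],[-0.4,[0,0,0],[0,0,0]],[-0.4,[0,0,0],[0,0,0]],[-0.4,[0,0,0],[0,0,0]]]}}

```text
clock: 13.15
tcp_pos: [0.6157, 0.075, 0.1599]
ee_rot: [0.0, 0.993, 0.116, 0.0]
contact_force: [0.3, 0.0, -0.3]
opening: 0.411
grasp_force: 25.0
```

{"name": "apply_moves", "arguments": {"commands": [[-0.4,[0,0,0.9],[0,0,0]],[-0.4,[0,0,0.9],[0,0,0]],[-0.4,[0,0,0.5],[0,0,0]],[-0.4,[0,0,0.3],[0,0,0]],[-0.4,[0,0,0],[0,0,0]],[-0.4,[0,0,0],[0,0,0]]]}}

```text
clock: 13.75
tcp_pos: [0.6159, 0.0755, 0.108]
ee_rot: [0.0, 0.993, 0.117, 0.0]
contact_force: [-0.7, -1.2, 0.3]
opening: 0.416
grasp_force: 25.0
```

{"name": "apply_moves", "arguments": {"commands": [[-0.4,[0,0,0.1],[0,0,0]],[-0.4,[0,0,0],[0,0,0]],[0.1,[0,0,0],[0,0,0]],[0.2,[0,0,0],[0,0,0]],[0.2,[0,0,0],[0,0,0]],[0.2,[0,0,-0.4],[0,0,0]],[0.2,[0,0,-1],[0,0,0]],[0.2,[0,0,-1],[0,0,0]],[0.2,[0,0,-1],[0,0,0]]]}}

```text
clock: 14.65
tcp_pos: [0.6159, 0.0757, 0.175]
ee_rot: [0.0, 0.993, 0.117, 0.0]
contact_force: [-0.2, 1.0, -0.7]
opening: 0.599
grasp_force: 0.0
```

Run:
```python
from h import *
pucks(['s','xs'])
f=load('side')
for k in 'lm': print(k,NEST[k],puck(f,*NEST[k],RAD[k],.095))
q=(.4685,-.0842)
plan((*q,.16,.234),(*q,.010,.234))
```

```text
s top [ 0.4665 -0.0774] area 0.41
s side [ 0.4678 -0.085 ] area 0.77
xs top [ 0.5939 -0.1955] area 0.47
xs side [ 0.5967 -0.2002] area 0.74
l [0.66156755 0.15040551] (array([0.67064981, 0.18215463]), 1140.3671875, 284.1079767148476)
m [0.61550965 0.07540087] (array([0.61451676, 0.0730342 ]), 214.671875, 227.47213591379113)
at [0.617  0.0758 0.1767] 0.234 t 14.8 open 57.2 F [-0.1 -0.3  1.1] g 0.0
  rows 10 shift [-0.908  0.606  0.083] turn -0.0
  rows 8 shift [0.    0.    0.938] turn -0.0
```

{"name": "apply_moves", "arguments": {"commands": [[0.1,[-0.91,0.61,0],[0,0,0]],[0.1,[-0.91,0.61,0],[0,0,0]],[0.1,[-0.91,0.61,0.1],[0,0,0]],[0.1,[-0.91,0.61,0.1],[0,0,0]],[0.1,[-0.91,0.61,0.1],[0,0,0]],[0.1,[-0.91,0.61,0.1],[0,0,0]],[0.1,[-0.91,0.61,0.1],[0,0,0]],[0.1,[-0.91,0.61,0.1],[0,0,0]],[0.1,[-0.91,0.61,0.1],[0,0,0]],[0.1,[-0.91,0.61,0.1],[0,0,0]],[0.1,[0,0,0],[0,0,0]],[0.1,[0,0,0],[0,0,0]]]}}

```text
clock: 15.95
tcp_pos: [0.4671, -0.0852, 0.1575]
ee_rot: [-0.0, 0.993, 0.116, 0.0]
contact_force: [-0.5, -0.2, 1.0]
opening: 0.551
grasp_force: 0.0
```

{"name": "apply_moves", "arguments": {"commands": [[0.1,[0,0,0.9],[0,0,0]],[0.1,[0,0,1],[0,0,0]],[0.1,[0,0,1],[0,0,0]],[0.1,[0,0,1],[0,0,0]],[0.1,[0,0,1],[0,0,0]],[0.1,[0,0,1],[0,0,0]],[0.1,[0,0,1],[0,0,0]],[0.1,[0,0,0.5],[0,0,0]],[0.1,[0,0,0],[0,0,0]],[0.1,[0,0,0],[0,0,0]]]}}

```text
clock: 16.95
tcp_pos: [0.4674, -0.0849, 0.0099]
ee_rot: [0.0, 0.993, 0.117, 0.0]
contact_force: [0.2, 0.2, 0.4]
opening: 0.549
grasp_force: 0.0
```

{"name": "apply_moves", "arguments": {"commands": [[-0.6,[0,0,0],[0,0,0]],[-0.6,[0,0,0],[0,0,0]],[-0.6,[0,0,0],[0,0,0]],[-0.6,[0,0,0],[0,0,0]],[-0.6,[0,0,-0.5],[0,0,0]],[-0.6,[0,0,-1],[0,0,0]],[-0.6,[0,0,-1],[0,0,0]],[-0.6,[0,0,-1],[0,0,0]],[-0.6,[0,0,-1],[0,0,0]],[-0.6,[0,0,-1],[0,0,0]],[-0.6,[0,0,-1],[0,0,0]],[-0.6,[0,0,-1],[0,0,0]]]}}

```text
clock: 18.15
tcp_pos: [0.4667, -0.085, 0.1611]
ee_rot: [0.0, 0.993, 0.117, 0.0]
contact_force: [0.4, -0.5, -0.5]
opening: 0.331
grasp_force: 25.0
```

Run:
```python
from h import *
n=NEST['s']
plan((*n,.16,.234),(*n,.106,.234))
```

```text
at [ 0.4667 -0.085   0.1611] 0.234 t 18.1 open 31.4 F [ 0.4 -0.5 -0.5] g 25.0
  rows 7 shift [ 0.671 -0.868  0.008] turn -0.0
  rows 3 shift [0.  0.  0.9] turn -0.0
```

{"name": "apply_moves", "arguments": {"commands": [[-0.6,[0.67,-0.87,0],[0,0,0]],[-0.6,[0.67,-0.87,0],[0,0,0]],[-0.6,[0.67,-0.87,0],[0,0,0]],[-0.6,[0.67,-0.87,0],[0,0,0]],[-0.6,[0.67,-0.87,0],[0,0,0]],[-0.6,[0.67,-0.87,0],[0,0,0]],[-0.6,[0.67,-0.87,0],[0,0,0]],[-0.6,[0,0,0],[0,0,0]],[-0.6,[0,0,0],[0,0,0]],[-0.6,[0,0,0],[0,0,0]]]}}

```text
clock: 19.15
tcp_pos: [0.5296, 0.0545, 0.1598]
ee_rot: [0.0, 0.993, 0.116, -0.0]
contact_force: [-0.1, 0.4, -0.0]
opening: 0.327
grasp_force: 25.0
```

{"name": "apply_moves", "arguments": {"commands": [[-0.6,[0,0,0.9],[0,0,0]],[-0.6,[0,0,0.9],[0,0,0]],[-0.6,[0,0,0.5],[0,0,0]],[-0.6,[0,0,0.3],[0,0,0]],[-0.6,[0,0,0],[0,0,0]],[-0.6,[0,0,0],[0,0,0]]]}}

```text
clock: 19.75
tcp_pos: [0.53, 0.0549, 0.1079]
ee_rot: [0.0, 0.993, 0.117, -0.0]
contact_force: [-1.0, -0.8, -1.2]
opening: 0.327
grasp_force: 25.0
```

{"name": "apply_moves", "arguments": {"commands": [[-0.6,[0,0,0.12],[0,0,0]],[-0.6,[0,0,0],[0,0,0]],[-0.1,[0,0,0],[0,0,0]],[0.0,[0,0,0],[0,0,0]],[0.0,[0,0,0],[0,0,0]],[0.0,[0,0,-0.4],[0,0,0]],[0.0,[0,0,-1],[0,0,0]],[0.0,[0,0,-1],[0,0,0]],[0.0,[0,0,-1],[0,0,0]]]}}

```text
clock: 20.65
tcp_pos: [0.5301, 0.0552, 0.1746]
ee_rot: [0.0, 0.993, 0.117, 0.0]
contact_force: [0.3, 0.5, -0.7]
opening: 0.499
grasp_force: 0.0
```

Run:
```python
from h import *
pucks(['xs'])
f=load('side')
for k in 'lms': print(k,NEST[k],puck(f,*NEST[k],RAD[k],.095)[0])
q=(.5968,-.1998)
plan((*q,.16,.234),(*q,.010,.234))
```

```text
xs top [ 0.5528 -0.169 ] area 0.52
xs side [ 0.556  -0.1737] area 0.66
l [0.66156755 0.15040551] [0.63814558 0.15515155]
m [0.61550965 0.07540087] [0.61486082 0.07360919]
s [0.52990551 0.05493245] [0.52927564 0.05251872]
at [0.5312 0.0552 0.1759] 0.234 t 20.8 open 47.6 F [-0.1  0.6 -0.7] g 0.0
  rows 14 shift [0.017 0.94  0.057] turn -0.0
  rows 8 shift [0.    0.    0.938] turn -0.0
```

The smallest mount was knocked from (.597,-.200) to about (.556,-.174), so I'm re-measuring it.

Run:
```python
from h import *
T=grab('top');S=grab('side')
for f in(T,S):
  for th in (62,75,90): print(puck(f,.556,-.173,.0125,0,th))
q=(.556,-.173)
plan((*q,.16,.234),(*q,.010,.234))
a=cv2.resize(S['color'][255:325,300:400,::-1],None,fx=4,fy=4,interpolation=cv2.INTER_CUBIC)
b=cv2.resize(T['color'][160:230,330:430,::-1],None,fx=4,fy=4,interpolation=cv2.INTER_CUBIC)
cv2.imwrite('pics/x5.png',np.vstack([a,b]))
```

```text
(array([ 0.5528178 , -0.16898336]), 29.96875, 57.30269447993487)
(array([ 0.55574655, -0.17130866]), 50.171875, 57.45445161848329)
(array([ 0.55569731, -0.17179416]), 57.46875, 57.47626920696348)
(array([ 0.55498229, -0.1734192 ]), 91.609375, 125.08951229089871)
(array([ 0.5550068 , -0.17337258]), 96.359375, 125.08284997148439)
(array([ 0.55502217, -0.17298366]), 104.109375, 125.02996927825734)
at [0.5301 0.0551 0.1734] 0.234 t 20.9 open 47.4 F [-0.5  0.7 -0.9] g 0.0
  rows 12 shift [-0.115  0.95   0.056] turn -0.0
  rows 8 shift [0.    0.    0.938] turn -0.0
```

View pics/x5.png

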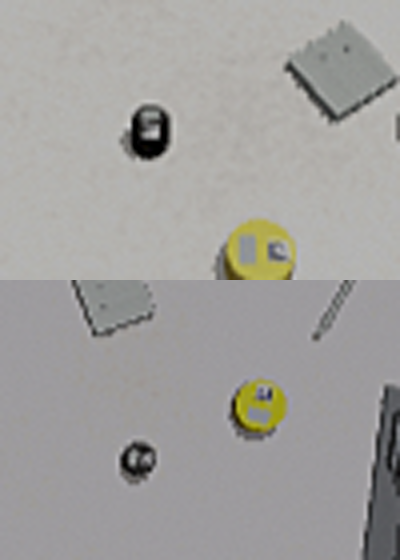

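The smallest mount stands upright at side crop (151,131) and top crop (138,459), now well clear of the yellow one. I'll use (.5555,-.1725).

{"name": "apply_moves", "arguments": {"commands": [[0.0,[-0.11,0.95,0.05],[0,0,0]],[0.0,[-0.11,0.95,0.05],[0,0,0]],[0.0,[-0.11,0.95,0.05],[0,0,0]],[0.0,[-0.12,0.95,0.05],[0,0,0]],[0.0,[-0.12,0.95,0.05],[0,0,0]],[-0.1,[-0.12,0.95,0.05],[0,0,0]],[-0.1,[-0.12,0.95,0.05],[0,0,0]],[-0.1,[-0.12,0.95,0.05],[0,0,0]],[-0.1,[-0.12,0.95,0.05],[0,0,0]],[-0.1,[-0.12,0.95,0.05],[0,0,0]],[-0.1,[-0.12,0.95,0.05],[0,0,0]],[-0.1,[-0.12,0.92,0.05],[0,0,0]]]}}

```text
clock: 22.05
tcp_pos: [0.5552, -0.1737, 0.1604]
ee_rot: [-0.0, 0.993, 0.117, -0.0]
contact_force: [0.1, 0.3, -0.2]
opening: 0.451
grasp_force: 0.0
```

{"name": "apply_moves", "arguments": {"commands": [[-0.1,[0,0,0],[0,0,0]],[-0.1,[0,0,0.9],[0,0,0]],[-0.1,[0,0,1],[0,0,0]],[-0.1,[0,0,1],[0,0,0]],[-0.1,[0,0,1],[0,0,0]],[-0.1,[0,0,1],[0,0,0]],[-0.1,[0,0,0],[0,0,0]],[-0.1,[0,0,0],[0,0,0]]]}}

```text
clock: 22.85
tcp_pos: [0.5554, -0.1724, 0.0634]
ee_rot: [-0.0, 0.993, 0.117, -0.0]
contact_force: [0.3, 0.5, 0.1]
opening: 0.447
grasp_force: 0.0
```

Run:
```python
from h import *
q=(.5555,-.1725)
plan((*q,.010,.234))
f=grab('side'); print(puck(f,.555,-.173,.0125,0,75))
```

```text
at [ 0.5554 -0.1724  0.0634] 0.234 t 22.9 open 42.4 F [0.3 0.5 0.1] g 0.0
  rows 3 shift [0.002 0.002 0.89 ] turn -0.0
(array([ 0.57722075, -0.15215207]), 739.5625, 121.8477321495302)
```

{"name": "apply_moves", "arguments": {"commands": [[-0.1,[0,0,0.9],[0,0,0]],[-0.1,[0,0,0.9],[0,0,0]],[-0.1,[0,0,0.7],[0,0,0]],[-0.1,[0,0,0.17],[0,0,0]],[-0.1,[0,0,0],[0,0,0]],[-0.7,[0,0,0],[0,0,0]],[-0.7,[0,0,0],[0,0,0]],[-0.7,[0,0,0],[0,0,0]],[-0.7,[0,0,0],[0,0,0]]]}}

```text
clock: 23.8
tcp_pos: [0.5556, -0.1728, 0.0104]
ee_rot: [0.0, 0.993, 0.117, 0.0]
contact_force: [-0.7, 0.6, 4.7]
opening: 0.257
grasp_force: 25.0
```

{"name": "apply_moves", "arguments": {"commands": [[-0.7,[0,0,-0.5],[0,0,0]],[-0.7,[0,0,-1],[0,0,0]],[-0.7,[0,0,-1],[0,0,0]],[-0.7,[0,0,-1],[0,0,0]],[-0.7,[0,0,-1],[0,0,0]],[-0.7,[0,0,-1],[0,0,0]],[-0.7,[0,0,-1],[0,0,0]],[-0.7,[0,0,-1],[0,0,0]],[-0.7,[0,0,0],[0,0,0]]]}}

```text
clock: 24.7
tcp_pos: [0.5562, -0.173, 0.1627]
ee_rot: [0.001, 0.993, 0.117, 0.002]
contact_force: [-0.4, -0.1, 0.0]
opening: 0.257
grasp_force: 25.0
```

Run:
```python
from h import *
n=NEST['xs']
plan((*n,.16,.234),(*n,.106,.234))
```

```text
at [ 0.5562 -0.173   0.1627] 0.234 t 24.7 open 24.5 F [-0.4 -0.1  0. ] g 25.0
  rows 15 shift [-0.117 -0.967  0.009] turn -0.0
  rows 3 shift [0.  0.  0.9] turn -0.0
```

{"name": "apply_moves", "arguments": {"commands": [[-0.7,[-0.12,-0.97,0],[0,0,0]],[-0.7,[-0.12,-0.97,0],[0,0,0]],[-0.7,[-0.12,-0.97,0],[0,0,0]],[-0.7,[-0.12,-0.97,0],[0,0,0]],[-0.7,[-0.12,-0.97,0],[0,0,0]],[-0.7,[-0.12,-0.97,0],[0,0,0]],[-0.7,[-0.12,-0.97,0],[0,0,0]],[-0.7,[-0.12,-0.97,0],[0,0,0]],[-0.7,[-0.12,-0.97,0],[0,0,0]],[-0.7,[-0.12,-0.97,0],[0,0,0]],[-0.7,[-0.12,-0.97,0],[0,0,0]],[-0.7,[-0.12,-0.97,0],[0,0,0]]]}}

```text
clock: 25.9
tcp_pos: [0.4724, 0.0487, 0.1598]
ee_rot: [0.0, 0.993, 0.117, -0.0]
contact_force: [0.1, 0.8, 0.0]
opening: 0.257
grasp_force: 25.0
```

{"name": "apply_moves", "arguments": {"commands": [[-0.7,[-0.12,-0.97,0],[0,0,0]],[-0.7,[-0.12,-0.97,0],[0,0,0]],[-0.7,[-0.1,-0.95,0],[0,0,0]],[-0.7,[0,0,0],[0,0,0]],[-0.7,[0,0,0],[0,0,0]],[-0.7,[0,0,0],[0,0,0]]]}}

```text
clock: 26.5
tcp_pos: [0.4534, 0.1016, 0.1598]
ee_rot: [0.0, 0.993, 0.117, 0.0]
contact_force: [-0.7, -0.1, -0.7]
opening: 0.256
grasp_force: 25.0
```

Run:
```python
from h import *
n=NEST['xs']
plan((*n,.107,.234))
```

```text
at [0.4534 0.1016 0.1598] 0.234 t 26.5 open 24.3 F [-0.7 -0.1 -0.7] g 25.0
  rows 3 shift [0.022 0.015 0.88 ] turn -0.0
```

{"name": "apply_moves", "arguments": {"commands": [[-0.7,[0.06,0.03,0.9],[0,0,0]],[-0.7,[0,0,0.9],[0,0,0]],[-0.7,[0,0,0.5],[0,0,0]],[-0.7,[0,0,0.3],[0,0,0]],[-0.7,[0,0,0.1],[0,0,0]],[-0.7,[0,0,0],[0,0,0]],[-0.7,[0,0,0],[0,0,0]],[-0.3,[0,0,0],[0,0,0]],[-0.2,[0,0,0],[0,0,0]],[-0.2,[0,0,0],[0,0,0]],[-0.2,[0,0,-0.4],[0,0,0]],[-0.2,[0,0,-1],[0,0,0]]]}}

```text
clock: 27.7
tcp_pos: [0.4541, 0.1014, 0.1336]
ee_rot: [-0.0, 0.993, 0.117, -0.001]
contact_force: [-0.9, 0.1, 0.2]
opening: 0.396
grasp_force: 0.0
```

{"name": "apply_moves", "arguments": {"commands": [[0.1,[0,0,-1],[0,0,0]],[0.1,[0,0,-1],[0,0,0]],[0.1,[0.2,1,0],[0,0,0]],[0.1,[0.2,1,0],[0,0,0]],[0.1,[0.2,1,0],[0,0,0]],[0.1,[0.2,1,0],[0,0,0]],[0.1,[0.2,1,0],[0,0,0]],[0.1,[0.2,1,0],[0,0,0]],[0.1,[0.2,1,0],[0,0,0]],[0.1,[0.2,1,0],[0,0,0]],[0.1,[0.2,1,0],[0,0,0]],[0.1,[0.2,1,0],[0,0,0]]]}}

```text
clock: 28.9
tcp_pos: [0.5403, -0.0847, 0.1744]
ee_rot: [0.0, 0.993, 0.117, 0.0]
contact_force: [-0.1, 0.3, -0.7]
opening: 0.552
grasp_force: 0.0
```

{"name": "apply_moves", "arguments": {"commands": [[0.1,[0,1,0],[0,0,0]],[0.1,[0,1,0],[0,0,0]],[0.1,[0,1,0],[0,0,0]],[0.1,[0,1,0],[0,0,0]],[0.1,[0,0,0],[0,0,0]],[0.1,[0,0,0],[0,0,0]]]}}

```text
clock: 29.5
tcp_pos: [0.5583, -0.1619, 0.1737]
ee_rot: [-0.0, 0.993, 0.116, -0.0]
contact_force: [-0.2, 0.6, 0.7]
opening: 0.548
grasp_force: 0.0
```

Run:
```python
from h import *
T=grab('top');S=grab('side')
for k in NEST: print(k,NEST[k].round(4),[np.round(puck(f,*NEST[k],RAD[k],.095,75)[0],4) for f in(T,S)])
a=cv2.resize(T['color'][150:260,195:325,::-1],None,fx=6,fy=6,interpolation=cv2.INTER_CUBIC)[:590]
cv2.imwrite('pics/t6.png',a)
cv2.imwrite('pics/s6.png',cv2.resize(S['color'][130:220,240:370,::-1],None,fx=6,fy=6,interpolation=cv2.INTER_CUBIC))
plan()
```

```text
l [0.6616 0.1504] [array([0.6606, 0.1492]), array([0.6396, 0.1215])]
m [0.6155 0.0754] [array([0.6148, 0.0739]), array([0.6116, 0.0783])]
s [0.5299 0.0549] [array([0.5298, 0.0535]), array([0.5306, 0.0582])]
xs [0.4549 0.101 ] [array([0.4549, 0.0995]), array([0.4544, 0.0983])]
at [ 0.5583 -0.1612  0.1738] 0.234 t 29.6 open 52.5 F [-0.5 -0.2  0.7] g 0.0
```

View pics/s6.png

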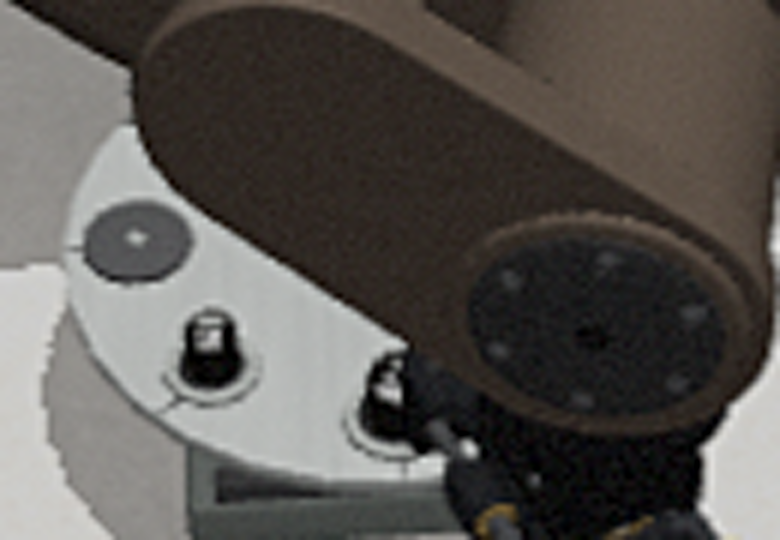

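View pics/t6.png

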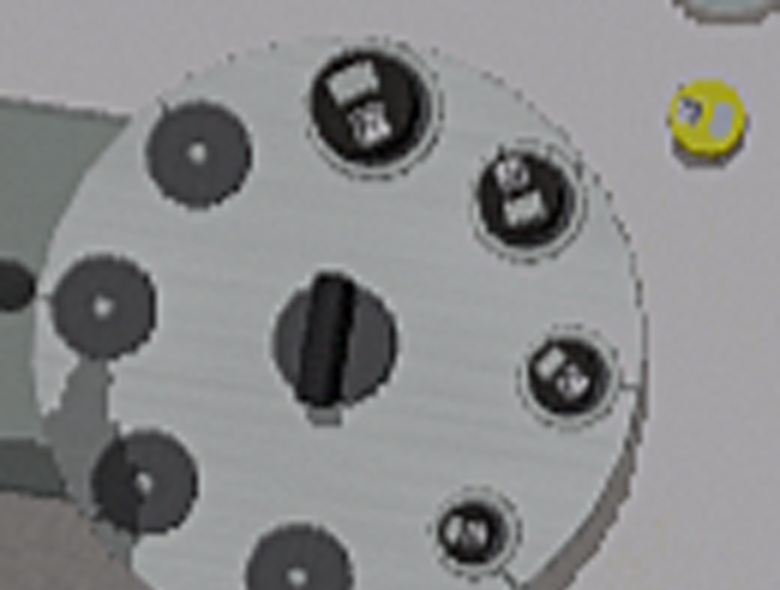

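All four mounts sit in their nests. In the top crop the printed labels are at L (371,124), M (512,167), S (571,382) and XS about (473,538). Next is the scanner pose.

Run:
```python
from h import *
t=cv2.imread('pics/top0.png')[180:255,410:462]; s=cv2.imread('pics/side0.png')[350:400,285:400]
a=cv2.resize(t,None,fx=7,fy=7,interpolation=cv2.INTER_CUBIC); b=cv2.resize(s,None,fx=3.8,fy=3.8,interpolation=cv2.INTER_CUBIC)
im=np.zeros((525,364+437,3),np.uint8)[:,:800]; im[:,:364]=a; im[:b.shape[0],364:364+b.shape[1]]=b[:,:436]
cv2.imwrite('pics/c7.png',im); print(a.shape,b.shape)
T=load('top')
from h import onz
cr=lambda p:(np.array(p)+.5)/6-.5+[195,150]
L=dict(l=(371,124),m=(512,167),s=(571,382),xs=(474,537)); rr=dict(l=.012,m=.01,s=.0075,xs=.0055)
for k in L:
    c=puck(T,*NEST[k],RAD[k],.095,75)[0]; d=onz(T,[cr(L[k])],.12)[0,:2]-c; print(k,d.round(4),'label',(NEST[k]+d/np.linalg.norm(d)*rr[k]).round(4))
```

```text
(525, 364, 3) (190, 437, 3)
l [-0.0095 -0.0028] label [0.6501 0.147 ]
m [0.0152 0.0049] label [0.625  0.0785]
s [-0.0028 -0.0029] label [0.5246 0.0496]
xs [-0.0013 -0.0026] label [0.4524 0.0961]
```

View pics/c7.png

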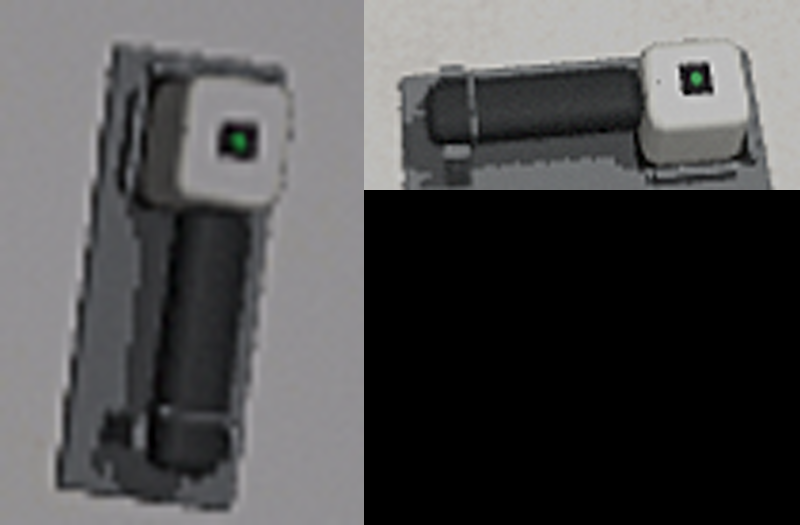

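Run:
```python
from h import *
T=load('top');S=load('side')
ct=lambda p:(np.array(p,float)+.5)/7-.5+[410,180]
cs=lambda p:(np.array(p,float)-[364,0]+.5)/3.8-.5+[285,350]
b=onz(T,ct([[115,45],[288,62],[60,487],[235,508]]),.008)[:,:2]
print('base',b.mean(0).round(4),'len',np.linalg.norm(b[0]-b[2]),np.linalg.norm(b[0]-b[1]))
d=(b[0]-b[2])+(b[1]-b[3]); a=np.arctan2(d[1],d[0]); print('ang',a)
h=onz(T,ct([[212,230],[192,390]]),.07)[:,:2]; d=h[0]-h[1]; print('handle ang',np.arctan2(d[1],d[0]),h)
h2=onz(S,cs([[470,101],[630,95]]),.066)[:,:2]; d=h2[1]-h2[0]; print('side handle ang',np.arctan2(d[1],d[0]),h2)
u=np.array([np.cos(a),np.sin(a)])
for n,p,f in(('top',ct([[238,141]]),T),('topface',ct([[233,140]]),T),('side',cs([[696,78]]),S)):
    g=onz(f,p,.08)[0,:2]; print(n,'head',g.round(4),'origin',(g-.0575*u).round(4))
```

```text
base [ 0.5105 -0.3917] len 0.1987549826725378 0.07751971788330148
ang -0.14005300602811083
handle ang -0.14384629759280645 [[ 0.52847311 -0.3912114 ]
 [ 0.46082461 -0.38141274]]
side handle ang -0.1935782741298225 [[ 0.44847783 -0.37928599]
 [ 0.53134631 -0.39553095]]
top head [ 0.5656 -0.4001] origin [ 0.5087 -0.3921]
topface head [ 0.5661 -0.398 ] origin [ 0.5091 -0.39  ]
side head [ 0.5652 -0.3992] origin [ 0.5083 -0.3912]
```

Run:
```python
from h import *
plan((.5583,-.1612,.1738,-.141),(.509,-.3905,.14,-.141),(.509,-.3905,.041,-.141))
```

```text
at [ 0.5583 -0.1612  0.1738] 0.234 t 29.6 open 52.5 F [-0.5 -0.2  0.7] g 0.0
  rows 3 shift [0.001 0.001 0.   ] turn 0.0398
  rows 12 shift [-0.069  0.975  0.141] turn -0.0
  rows 5 shift [ 0.   -0.    0.99] turn -0.0
```

{"name": "apply_moves", "arguments": {"commands": [[0.3,[0,0,0],[0,0,0.04]],[0.3,[0,0,0],[0,0,0.04]],[0.3,[0,0,0],[0,0,0.04]],[0.3,[0,0,0],[0,0,0]]]}}

```text
clock: 30.0
tcp_pos: [0.5584, -0.1609, 0.174]
ee_rot: [0.0, 0.997, -0.072, -0.0]
contact_force: [0.4, -0.1, 0.2]
opening: 0.646
grasp_force: 0.0
```

{"name": "apply_moves", "arguments": {"commands": [[0.3,[-0.07,0.97,0.14],[0,0,0]],[0.3,[-0.07,0.97,0.14],[0,0,0]],[0.3,[-0.07,0.97,0.14],[0,0,0]],[0.3,[-0.07,0.97,0.14],[0,0,0]],[0.3,[-0.07,0.97,0.14],[0,0,0]],[0.3,[-0.07,0.97,0.14],[0,0,0]],[0.3,[-0.07,0.97,0.14],[0,0,0]],[0.3,[-0.07,0.97,0.14],[0,0,0]],[0.3,[-0.07,0.97,0.14],[0,0,0]],[0.3,[-0.07,0.97,0.14],[0,0,0]],[0.3,[-0.07,0.97,0.14],[0,0,0]],[0.3,[-0.07,0.97,0.14],[0,0,0]]]}}

```text
clock: 31.2
tcp_pos: [0.5082, -0.3912, 0.14]
ee_rot: [0.0, 0.997, -0.071, 0.0]
contact_force: [-0.3, -0.0, 0.2]
opening: 0.649
grasp_force: 0.0
```

{"name": "apply_moves", "arguments": {"commands": [[0.3,[0,0,0],[0,0,0]],[0.3,[0,0,0],[0,0,0]],[0.3,[0,0,0],[0,0,0]]]}}

```text
clock: 31.5
tcp_pos: [0.5087, -0.3892, 0.1403]
ee_rot: [-0.0, 0.997, -0.071, -0.0]
contact_force: [-0.3, 1.0, -0.1]
opening: 0.648
grasp_force: 0.0
```

Run:
```python
from h import *
plan((.509,-.3905,.14,-.141),(.509,-.3905,.041,-.141))
```

```text
at [ 0.5087 -0.3892  0.1403] -0.143 t 31.5 open 61.5 F [-0.3  1.  -0.1] g 0.0
  rows 1 shift [0.024 0.06  0.015] turn -0.0006
  rows 5 shift [ 0.   -0.    0.99] turn -0.0
```

{"name": "apply_moves", "arguments": {"commands": [[0.3,[0.02,0.05,1],[0,0,0]],[0.3,[0,0,1],[0,0,0]],[0.3,[0,0,1],[0,0,0]],[0.3,[0,0,1],[0,0,0]],[0.3,[0,0,0.6],[0,0,0]],[0.3,[0,0,0.3],[0,0,0]],[0.3,[0,0,0],[0,0,0]],[-0.7,[0,0,0],[0,0,0]],[-0.7,[0,0,0],[0,0,0]],[-0.7,[0,0,0],[0,0,0]],[-0.7,[0,0,0],[0,0,0]],[-0.7,[0,0,0],[0,0,0]]], "force": 35}}

```text
clock: 32.7
tcp_pos: [0.509, -0.3909, 0.0426]
ee_rot: [0.0, 0.997, -0.072, 0.0]
contact_force: [-0.6, -0.5, 2.6]
opening: 0.314
grasp_force: 35.0
```

Run:
```python
from h import *
plan(); print(status.get_obs()['tcp_pos'])
```

```text
at [ 0.509  -0.3909  0.0426] -0.143 t 32.7 open 29.8 F [-0.6 -0.5  2.6] g 35.0
[ 0.50897187 -0.39088961  0.04258489]
```

{"name": "apply_moves", "arguments": {"commands": [[-0.7,[0,0,-0.4],[0,0,0]],[-0.7,[0,0,-0.8],[0,0,0]],[-0.7,[0,0,-1],[0,0,0]],[-0.7,[0,0,-1],[0,0,0]],[-0.7,[0,0,-1],[0,0,0]],[-0.7,[0,0,-1],[0,0,0]],[-0.7,[0,0,-1],[0,0,0]],[-0.7,[0,0,-1],[0,0,0]],[-0.7,[0,0,-1],[0,0,0]],[-0.7,[0,0,-0.9],[0,0,0]],[-0.7,[0,0,0],[0,0,0]],[-0.7,[0,0,0],[0,0,0]]]}}

```text
clock: 33.9
tcp_pos: [0.5086, -0.3905, 0.2239]
ee_rot: [-0.0, 0.997, -0.072, -0.0]
contact_force: [0.3, -0.1, -3.2]
opening: 0.312
grasp_force: 35.0
```

{"name": "apply_moves", "arguments": {"commands": [[-0.7,[0,0,0],[0,0,-0.03]],[-0.7,[0,0,0],[0,0,-0.046]],[-0.7,[0,0,0],[0,0,-0.046]],[-0.7,[0,0,0],[0,0,-0.046]],[-0.7,[0,0,0],[0,0,-0.046]],[-0.7,[0,0,0],[0,0,-0.046]],[-0.7,[0,0,0],[0,0,-0.046]],[-0.7,[0,0,0],[0,0,-0.046]],[-0.7,[0,0,0],[0,0,-0.046]],[-0.7,[0,0,0],[0,0,-0.046]],[-0.7,[0,0,0],[0,0,-0.016]],[-0.7,[0,0,0],[0,0,0]]]}}

```text
clock: 35.1
tcp_pos: [0.5085, -0.3903, 0.2228]
ee_rot: [-0.001, 0.795, 0.606, -0.0]
contact_force: [0.4, 0.2, -2.5]
opening: 0.314
grasp_force: 35.0
```

Run:
```python
from h import *
plan((.6347,.0916,.2246,1.3),(.6096,.0231,.2246,1.3),(.5092,-.0058,.2246,1.3),(.437,.0407,.2246,1.3))
T=grab('top');S=grab('side')
for k in NEST: print(k,NEST[k].round(4),np.round(puck(T,*NEST[k],RAD[k],.095,75)[0],4))
# scanner check: two images side by side
t=T['color'][180:270,390:480,::-1]; s=S['color'][280:400,250:410,::-1]
cv2.imwrite('pics/c8.png',np.hstack([cv2.resize(t,(360,360)),cv2.resize(s,(440,330))if 0 else cv2.copyMakeBorder(cv2.resize(s,(440,330)),0,30,0,0,0)]))
```

```text
at [ 0.5085 -0.3903  0.2228] 1.303 t 35.1 open 29.9 F [ 0.4  0.2 -2.5] g 35.0
  rows 25 shift [ 0.996 -0.012 -0.004] turn 0.0
  rows 4 shift [-0.909 -0.073 -0.   ] turn -0.0
  rows 5 shift [-0.547 -0.89  -0.   ] turn -0.0
  rows 5 shift [ 0.255 -0.82  -0.   ] turn -0.0
l [0.6616 0.1504] [0.6606 0.1492]
m [0.6155 0.0754] [0.6148 0.0739]
s [0.5299 0.0549] [0.5298 0.0535]
xs [0.4549 0.101 ] [0.4549 0.0995]
```

View pics/c8.png

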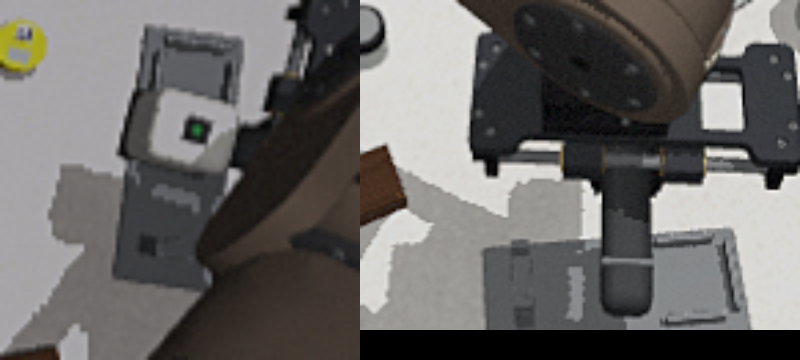

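The scanner is held level with its head to the left (+y), dot at crop (198,129). All mounts are still in place.

{"name": "apply_moves", "arguments": {"commands": [[-0.7,[0.5,0,0],[0,0,0]],[-0.7,[1,-0.01,0],[0,0,0]],[-0.7,[1,-0.01,0],[0,0,0]],[-0.7,[1,-0.01,0],[0,0,0]],[-0.7,[1,-0.01,0],[0,0,0]],[-0.7,[1,-0.01,0],[0,0,0]],[-0.7,[1,-0.01,0],[0,0,0]],[-0.7,[1,-0.01,0],[0,0,0]],[-0.7,[1,-0.01,0],[0,0,0]],[-0.7,[1,-0.01,0],[0,0,0]],[-0.7,[1,-0.01,0],[0,0,0]],[-0.7,[1,-0.01,0],[0,0,0]]]}}

```text
clock: 36.4
tcp_pos: [0.568, -0.1659, 0.2245]
ee_rot: [0.0, 0.795, 0.606, 0.0]
contact_force: [0.3, -0.5, -2.5]
opening: 0.317
grasp_force: 35.0
```

{"name": "apply_moves", "arguments": {"commands": [[-0.7,[1,-0.01,0],[0,0,0]],[-0.7,[1,-0.01,0],[0,0,0]],[-0.7,[1,-0.01,0],[0,0,0]],[-0.7,[1,-0.01,0],[0,0,0]],[-0.7,[1,-0.01,0],[0,0,0]],[-0.7,[1,-0.01,0],[0,0,0]],[-0.7,[1,-0.01,0],[0,0,0]],[-0.7,[1,-0.01,0],[0,0,0]],[-0.7,[1,-0.01,0],[0,0,0]],[-0.7,[1,-0.01,0],[0,0,0]],[-0.7,[1,-0.01,0],[0,0,0]],[-0.7,[0.6,-0.01,0],[0,0,0]]]}}

```text
clock: 37.6
tcp_pos: [0.6268, 0.0587, 0.2244]
ee_rot: [0.0, 0.795, 0.607, 0.0]
contact_force: [0.9, -0.8, -2.8]
opening: 0.316
grasp_force: 35.0
```

Run:
```python
from h import *
plan((.6347,.0916,.2246,1.3))
T=grab('top'); o=status.get_obs(); a=yaw(o['ee_rot'])
c=T['color'].astype(int); g=(c[...,1]-c[...,0]>40)&(c[...,1]-c[...,2]>25); y,x=np.nonzero(g); m=(x>190)&(x<340)&(y>120)&(y<280); print(m.sum(),x[m].mean(),y[m].mean())
h=onz(T,[[x[m].mean(),y[m].mean()]],o['tcp_pos'][2]+.0154+.022)[0]; print('dot',h.round(4),'expected',(o['tcp_pos'][:2]+.0575*np.array([np.cos(a),np.sin(a)])).round(4))
```

```text
at [0.6268 0.0587 0.2244] 1.304 t 37.6 open 30.1 F [ 0.9 -0.8 -2.8] g 35.0
  rows 2 shift [ 0.846 -0.027 -0.006] turn 0.0006
0 nan nan
dot [nan nan nan] expected [0.6423 0.1149]<stdin>:4: RuntimeWarning: Mean of empty slice.
  ret = ret.dtype.type(ret / rcount)
<stdin>:5: RuntimeWarning: Mean of empty slice.
```

{"name": "apply_moves", "arguments": {"commands": [[-0.7,[0.85,-0.03,0],[0,0,0]],[-0.7,[0.85,-0.03,0],[0,0,0]],[-0.7,[0,0,0],[0,0,0]],[-0.7,[0,0,0],[0,0,0]],[-0.7,[0,0,0],[0,0,0]]]}}

```text
clock: 38.15
tcp_pos: [0.635, 0.0888, 0.2241]
ee_rot: [0.0, 0.796, 0.606, -0.0]
contact_force: [-0.1, -0.9, -2.2]
opening: 0.312
grasp_force: 35.0
```

Run:
```python
from h import *
plan((.6347,.0916,.2246,1.3))
T=grab('top'); o=status.get_obs(); a=yaw(o['ee_rot'])
e=o['tcp_pos'][:2]+.0575*np.array([np.cos(a),np.sin(a)]); z=o['tcp_pos'][2]+.0374
u=proj(T,[[*e,z]])[0]; x0,y0=(u-15).astype(int); c=T['color'][y0:y0+30,x0:x0+30].astype(int)
d=c[...,1]-(c[...,0]+c[...,2])/2; print(u,d.max()); y,x=np.nonzero(d>d.max()*.6)
p=[x.mean()+x0,y.mean()+y0]; print(len(x),p,'dot',onz(T,[p],z)[0].round(4),'expected',e.round(4))
```

```text
at [0.635  0.0888 0.2241] 1.302 t 38.1 open 29.6 F [-0.1 -0.9 -2.2] g 35.0
  rows 1 shift [ 0.133 -0.05  -0.024] turn 0.0005
[248.09920059 163.08585267] 3.0
8 [np.float64(245.125), np.float64(174.75)] dot [0.6206 0.1514 0.2616] expected [0.6503 0.144 ]
```

Run:
```python
from h import *
T=load('top')
print(onz(T,[[439.1,211.9]],.2602)[0], np.array([.5085,-.3903])+.0575*np.array([np.cos(1.303),np.sin(1.303)]))
```

```text
[ 0.52420875 -0.3356167   0.2602    ] [ 0.5237149  -0.33484951]
```

{"name": "apply_moves", "arguments": {"commands": [[-0.7,[0.12,-0.05,0],[0,0,0]],[-0.7,[0,0,0],[0,0,0]],[-0.7,[0,0,0],[0,0,0]],[-0.7,[0,0,0],[0,0,0]],[-0.7,[0,0,0],[0,0,0]],[-0.7,[0,0,0],[0,0,0]],[-0.7,[0,0,0],[0,0,0]],[-0.7,[0,0,0],[0,0,0]],[-0.7,[0,0,0],[0,0,0]],[-0.7,[0,0,0],[0,0,0]],[-0.7,[0,0,0],[0,0,0]],[-0.7,[0,0,0],[0,0,0]]]}}

```text
clock: 39.4
tcp_pos: [0.6347, 0.0916, 0.2242]
ee_rot: [0.0, 0.795, 0.606, -0.0]
contact_force: [0.2, -0.0, -3.3]
opening: 0.311
grasp_force: 35.0
```

{"name": "apply_moves", "arguments": {"commands": [[-0.7,[0,0,0],[0,0,0]],[-0.7,[0,0,0],[0,0,0]],[-0.7,[0,0,0],[0,0,0]],[-0.7,[0,0,0],[0,0,0]],[-0.7,[0,0,0],[0,0,0]],[-0.7,[0,0,0],[0,0,0]]]}}

```text
clock: 40.0
tcp_pos: [0.6347, 0.0916, 0.2242]
ee_rot: [0.0, 0.796, 0.606, -0.0]
contact_force: [0.3, -0.3, -3.0]
opening: 0.312
grasp_force: 35.0
```

Run:
```python
from h import *
plan((.6096,.0231,.2246,1.3),(.5092,-.0058,.2246,1.3),(.437,.0407,.2246,1.3))
```

```text
at [0.6347 0.0916 0.2242] 1.302 t 40.0 open 29.6 F [ 0.3 -0.3 -3. ] g 35.0
  rows 4 shift [-0.909 -0.075 -0.005] turn 0.0002
  rows 5 shift [-0.547 -0.89  -0.   ] turn -0.0
  rows 5 shift [ 0.255 -0.82  -0.   ] turn -0.0
```

{"name": "apply_moves", "arguments": {"commands": [[-0.7,[-0.91,-0.08,0],[0,0,0]],[-0.7,[-0.91,-0.08,0],[0,0,0]],[-0.7,[-0.91,-0.08,0],[0,0,0]],[-0.7,[-0.91,-0.08,0],[0,0,0]],[-0.7,[0,0,0],[0,0,0]],[-0.7,[0,0,0],[0,0,0]],[-0.7,[0,0,0],[0,0,0]],[-0.7,[0,0,0],[0,0,0]],[-0.7,[0,0,0],[0,0,0]],[-0.7,[0,0,0],[0,0,0]],[-0.7,[0,0,0],[0,0,0]],[-0.7,[0,0,0],[0,0,0]]]}}

```text
clock: 41.2
tcp_pos: [0.6092, 0.0232, 0.2242]
ee_rot: [0.0, 0.795, 0.606, -0.0]
contact_force: [0.3, -0.2, -2.0]
opening: 0.315
grasp_force: 35.0
```

{"name": "apply_moves", "arguments": {"commands": [[-0.7,[0,0,0],[0,0,0]],[-0.7,[0,0,0],[0,0,0]],[-0.7,[0,0,0],[0,0,0]],[-0.7,[0,0,0],[0,0,0]],[-0.7,[0,0,0],[0,0,0]],[-0.7,[0,0,0],[0,0,0]],[-0.7,[0,0,0],[0,0,0]],[-0.7,[0,0,0],[0,0,0]],[-0.7,[0,0,0],[0,0,0]]]}}

```text
clock: 42.1
tcp_pos: [0.6092, 0.0231, 0.2242]
ee_rot: [0.0, 0.796, 0.606, -0.0]
contact_force: [0.8, -0.8, -2.1]
opening: 0.317
grasp_force: 35.0
```

{"name": "apply_moves", "arguments": {"commands": [[-0.7,[-0.55,-0.89,0],[0,0,0]],[-0.7,[-0.55,-0.89,0],[0,0,0]],[-0.7,[-0.55,-0.89,0],[0,0,0]],[-0.7,[-0.55,-0.89,0],[0,0,0]],[-0.7,[-0.55,-0.89,0],[0,0,0]],[-0.7,[0,0,0],[0,0,0]],[-0.7,[0,0,0],[0,0,0]],[-0.7,[0,0,0],[0,0,0]],[-0.7,[0,0,0],[0,0,0]],[-0.7,[0,0,0],[0,0,0]],[-0.7,[0,0,0],[0,0,0]],[-0.7,[0,0,0],[0,0,0]]]}}

```text
clock: 43.3
tcp_pos: [0.5089, -0.0062, 0.2241]
ee_rot: [-0.0, 0.795, 0.606, -0.0]
contact_force: [0.4, -0.5, -1.7]
opening: 0.311
grasp_force: 35.0
```

{"name": "apply_moves", "arguments": {"commands": [[-0.7,[0,0,0],[0,0,0]],[-0.7,[0,0,0],[0,0,0]],[-0.7,[0,0,0],[0,0,0]],[-0.7,[0,0,0],[0,0,0]],[-0.7,[0,0,0],[0,0,0]],[-0.7,[0,0,0],[0,0,0]],[-0.7,[0,0,0],[0,0,0]],[-0.7,[0,0,0],[0,0,0]],[-0.7,[0,0,0],[0,0,0]]]}}

```text
clock: 44.2
tcp_pos: [0.5088, -0.0063, 0.2242]
ee_rot: [0.0, 0.796, 0.606, -0.0]
contact_force: [0.2, 0.4, -2.5]
opening: 0.315
grasp_force: 35.0
```

Run:
```python
from h import *
plan((.437,.0407,.2246,1.3))
```

```text
at [ 0.5088 -0.0063  0.2242] 1.302 t 44.2 open 29.9 F [ 0.2  0.4 -2.5] g 35.0
  rows 5 shift [ 0.262 -0.817 -0.004] turn 0.0001
```

{"name": "apply_moves", "arguments": {"commands": [[-0.7,[0.3,-0.81,0],[0,0,0]],[-0.7,[0.3,-0.81,0],[0,0,0]],[-0.7,[0.3,-0.81,0],[0,0,0]],[-0.7,[0.3,-0.81,0],[0,0,0]],[-0.7,[0.3,-0.81,0],[0,0,0]],[-0.7,[0,0,0],[0,0,0]],[-0.7,[0,0,0],[0,0,0]],[-0.7,[0,0,0],[0,0,0]],[-0.7,[0,0,0],[0,0,0]],[-0.7,[0,0,0],[0,0,0]],[-0.7,[0,0,0],[0,0,0]],[-0.7,[0,0,0],[0,0,0]]]}}

```text
clock: 45.4
tcp_pos: [0.4387, 0.0441, 0.2241]
ee_rot: [-0.0, 0.796, 0.606, -0.0]
contact_force: [0.3, -0.2, -3.3]
opening: 0.313
grasp_force: 35.0
```

{"name": "apply_moves", "arguments": {"commands": [[-0.7,[0,0,0],[0,0,0]],[-0.7,[0,0,0],[0,0,0]],[-0.7,[0,0,0],[0,0,0]],[-0.7,[0,0,0],[0,0,0]],[-0.7,[0,0,0],[0,0,0]],[-0.7,[0,0,0],[0,0,0]],[-0.7,[0,0,0],[0,0,0]],[-0.7,[0,0,0],[0,0,0]],[-0.7,[0,0,0],[0,0,0]],[-0.7,[0,0,0],[0,0,0]]]}}

```text
clock: 46.4
tcp_pos: [0.4386, 0.0442, 0.2242]
ee_rot: [0.0, 0.795, 0.606, -0.0]
contact_force: [-0.0, 0.6, -3.0]
opening: 0.317
grasp_force: 35.0
```

Run:
```python
from h import *
plan((.5089,-.3909,.2242,1.302),(.5089,-.3909,.2242,-.143))
```

```text
at [0.4386 0.0442 0.2242] 1.302 t 46.4 open 30.1 F [-0.   0.6 -3. ] g 35.0
  rows 21 shift [-0.954  0.436 -0.   ] turn -0.0
  rows 10 shift [ 0.  0. -0.] turn 0.046
```

{"name": "apply_moves", "arguments": {"commands": [[-0.7,[-0.6,0.27,0],[0,0,0]],[-0.7,[-0.95,0.44,0],[0,0,0]],[-0.7,[-0.95,0.44,0],[0,0,0]],[-0.7,[-0.95,0.44,0],[0,0,0]],[-0.7,[-0.95,0.44,0],[0,0,0]],[-0.7,[-0.95,0.44,0],[0,0,0]],[-0.7,[-0.95,0.44,0],[0,0,0]],[-0.7,[-0.95,0.44,0],[0,0,0]],[-0.7,[-0.95,0.44,0],[0,0,0]],[-0.7,[-0.95,0.44,0],[0,0,0]],[-0.7,[-0.95,0.44,0],[0,0,0]],[-0.7,[-0.95,0.44,0],[0,0,0]]]}}

```text
clock: 47.6
tcp_pos: [0.4783, -0.1978, 0.2241]
ee_rot: [0.0, 0.796, 0.606, -0.0]
contact_force: [0.6, -0.0, -2.5]
opening: 0.312
grasp_force: 35.0
```

{"name": "apply_moves", "arguments": {"commands": [[-0.7,[-0.95,0.44,0],[0,0,0]],[-0.7,[-0.95,0.44,0],[0,0,0]],[-0.7,[-0.95,0.44,0],[0,0,0]],[-0.7,[-0.95,0.44,0],[0,0,0]],[-0.7,[-0.95,0.44,0],[0,0,0]],[-0.7,[-0.95,0.44,0],[0,0,0]],[-0.7,[-0.95,0.44,0],[0,0,0]],[-0.7,[-0.95,0.44,0],[0,0,0]],[-0.7,[-0.95,0.44,0],[0,0,0]],[-0.7,[-0.4,0.17,0],[0,0,0]],[-0.7,[0,0,0],[0,0,0]]]}}

```text
clock: 48.7
tcp_pos: [0.5103, -0.3916, 0.2237]
ee_rot: [-0.0, 0.796, 0.606, -0.0]
contact_force: [-0.3, 0.6, -2.5]
opening: 0.315
grasp_force: 35.0
```

{"name": "apply_moves", "arguments": {"commands": [[-0.7,[0,0,0],[0,0,0.03]],[-0.7,[0,0,0],[0,0,0.046]],[-0.7,[0,0,0],[0,0,0.046]],[-0.7,[0,0,0],[0,0,0.046]],[-0.7,[0,0,0],[0,0,0.046]],[-0.7,[0,0,0],[0,0,0.046]],[-0.7,[0,0,0],[0,0,0.046]],[-0.7,[0,0,0],[0,0,0.046]],[-0.7,[0,0,0],[0,0,0.046]],[-0.7,[0,0,0],[0,0,0.046]],[-0.7,[0,0,0],[0,0,0.016]],[-0.7,[0,0,0],[0,0,0]]]}}

```text
clock: 49.9
tcp_pos: [0.5105, -0.3897, 0.2244]
ee_rot: [-0.0, 0.997, -0.071, -0.0]
contact_force: [-0.5, 0.2, -2.8]
opening: 0.315
grasp_force: 35.0
```

Run:
```python
from h import *
plan((.509,-.3909,.2242,-.143),(.509,-.3909,.1,-.143))
```

```text
at [ 0.5105 -0.3897  0.2244] -0.143 t 49.9 open 29.9 F [-0.5  0.2 -2.8] g 35.0
  rows 1 shift [-0.065  0.069  0.008] turn -0.0
  rows 7 shift [ 0.    -0.     0.887] turn -0.0
```

{"name": "apply_moves", "arguments": {"commands": [[-0.7,[-0.07,0.07,0.9],[0,0,0]],[-0.7,[0,0,0.9],[0,0,0]],[-0.7,[0,0,0.9],[0,0,0]],[-0.7,[0,0,0.9],[0,0,0]],[-0.7,[0,0,0.9],[0,0,0]],[-0.7,[0,0,0.9],[0,0,0]],[-0.7,[0,0,0.8],[0,0,0]],[-0.7,[0,0,0],[0,0,0]],[-0.7,[0,0,0],[0,0,0]],[-0.7,[0,0,0],[0,0,0]]]}}

```text
clock: 50.9
tcp_pos: [0.5093, -0.3919, 0.1013]
ee_rot: [0.0, 0.997, -0.071, 0.001]
contact_force: [0.5, 0.6, -1.7]
opening: 0.316
grasp_force: 35.0
```

Run:
```python
from h import *
plan((.509,-.3909,.0435,-.143))
```

```text
at [ 0.5093 -0.3919  0.1013] -0.142 t 50.9 open 30.0 F [ 0.5  0.6 -1.7] g 35.0
  rows 3 shift [-0.008 -0.016  0.964] turn 0.0001
```

{"name": "apply_moves", "arguments": {"commands": [[-0.7,[-0.02,-0.05,0.8],[0,0,0]],[-0.7,[0,0,0.6],[0,0,0]],[-0.7,[0,0,0.5],[0,0,0]],[-0.7,[0,0,0.4],[0,0,0]],[-0.7,[0,0,0.3],[0,0,0]],[-0.7,[0,0,0.2],[0,0,0]],[-0.7,[0,0,0],[0,0,0]],[-0.7,[0,0,0],[0,0,0]],[-0.7,[0,0,0],[0,0,0]]]}}

```text
clock: 51.8
tcp_pos: [0.5089, -0.3909, 0.0447]
ee_rot: [0.0, 0.997, -0.072, 0.0]
contact_force: [0.6, -0.4, -2.6]
opening: 0.311
grasp_force: 35.0
```

{"name": "apply_moves", "arguments": {"commands": [[-0.7,[0,0,0.07],[0,0,0]],[-0.7,[0,0,0.03],[0,0,0]],[-0.7,[0,0,0],[0,0,0]],[0.0,[0,0,0],[0,0,0]],[0.3,[0,0,0],[0,0,0]],[0.3,[0,0,0],[0,0,0]],[0.3,[0,0,0],[0,0,0]],[0.3,[0,0,-0.5],[0,0,0]],[0.3,[0,0,-1],[0,0,0]],[0.3,[0,0,-1],[0,0,0]],[0.3,[0,0,-1],[0,0,0]],[0.3,[0,0,-1],[0,0,0]]]}}

```text
clock: 53.0
tcp_pos: [0.5088, -0.3907, 0.1339]
ee_rot: [0.0, 0.997, -0.072, 0.0]
contact_force: [0.7, 0.1, 0.4]
opening: 0.652
grasp_force: 0.0
```

Run:
```python
from h import *
plan((.509,-.391,.21,-.143),(.548,.169,.21,-.158),(.548,.169,.12,-.158))
T=grab('top');ct=lambda p:(np.array(p,float)+.5)/7-.5+[410,180]
c0=cv2.imread('pics/top0.png')[180:255,410:462,::-1].astype(int); c=T['color'][180:255,410:462].astype(int)
w0=np.argwhere(c0.min(2)>170); w=np.argwhere(c.min(2)>170); print(len(w0),w0.mean(0),len(w),w.mean(0))
for k in NEST: print(k,NEST[k].round(4),np.round(puck(T,*NEST[k],RAD[k],.095,75)[0],4))
```

```text
at [ 0.5088 -0.3907  0.1339] -0.143 t 53.0 open 62.0 F [0.7 0.1 0.4] g 0.0
  rows 4 shift [ 0.004  0.003 -0.952] turn -0.0
  rows 28 shift [-0.074 -1.    -0.   ] turn 0.0002
  rows 5 shift [ 0.  -0.   0.9] turn -0.0
0 [nan nan] 152 [19.20394737 25.18421053]
l [0.6616 0.1504] [0.6606 0.1493]
m [0.6155 0.0754] [0.6148 0.0739]
s [0.5299 0.0549] [0.5298 0.0535]
xs [0.4549 0.101 ] [0.4549 0.0995]<stdin>:5: RuntimeWarning: Mean of empty slice.
  ret = um.true_divide(
```

Run:
```python
from h import *
plan((.509,-.391,.20,-.143),(.530,.171,.20,-.158),(.530,.171,.112,-.158))
```

```text
at [ 0.5097 -0.3916  0.1372] -0.143 t 53.0 open 61.8 F [ 2.1 -0.9  3.7] g 0.0
  rows 4 shift [-0.01  -0.006 -0.785] turn -0.0
  rows 28 shift [-0.106 -0.999 -0.   ] turn 0.0002
  rows 5 shift [ 0.   -0.    0.88] turn -0.0
```

{"name": "apply_moves", "arguments": {"commands": [[0.0,[0,0,-0.85],[0,0,0]],[-0.1,[0,0,-0.85],[0,0,0]],[-0.1,[0,0,-0.85],[0,0,0]],[-0.1,[0,0,-0.85],[0,0,0]],[-0.1,[0,0,0],[0,0,0]]]}}

```text
clock: 53.55
tcp_pos: [0.5093, -0.3912, 0.2026]
ee_rot: [0.001, 0.997, -0.072, 0.002]
contact_force: [1.0, -0.6, 0.1]
opening: 0.453
grasp_force: 0.0
```

{"name": "apply_moves", "arguments": {"commands": [[-0.1,[-0.1,-0.99,0],[0,0,0]],[-0.1,[-0.1,-0.99,0],[0,0,0]],[-0.1,[-0.1,-0.99,0],[0,0,0]],[-0.1,[-0.1,-0.99,0],[0,0,0]],[-0.1,[-0.1,-0.99,0],[0,0,0]],[-0.1,[-0.1,-0.99,0],[0,0,0]],[-0.1,[-0.1,-0.99,0],[0,0,0]],[-0.1,[-0.1,-0.99,0],[0,0,0]],[-0.1,[-0.1,-0.99,0],[0,0,0]],[-0.1,[-0.1,-0.99,0],[0,0,0]],[-0.1,[-0.1,-0.99,0],[0,0,0]],[-0.1,[-0.1,-0.99,0],[0,0,0]]]}}

```text
clock: 54.75
tcp_pos: [0.5188, -0.1504, 0.2003]
ee_rot: [0.0, 0.997, -0.071, 0.0]
contact_force: [0.3, -0.4, 0.5]
opening: 0.448
grasp_force: 0.0
```

{"name": "apply_moves", "arguments": {"commands": [[-0.1,[-0.1,-0.99,0],[0,0,0]],[-0.1,[-0.1,-0.99,0],[0,0,0]],[-0.1,[-0.1,-0.99,0],[0,0,0]],[-0.1,[-0.1,-0.99,0],[0,0,0]],[-0.1,[-0.1,-0.99,0],[0,0,0]],[-0.1,[-0.1,-0.99,0],[0,0,0]],[-0.1,[-0.1,-0.99,0],[0,0,0]],[-0.1,[-0.1,-0.99,0],[0,0,0]],[-0.1,[-0.1,-0.99,0],[0,0,0]],[-0.1,[-0.1,-0.99,0],[0,0,0]],[-0.1,[0,0,0],[0,0,0.005]],[-0.1,[0,0,0],[0,0,0]]]}}

```text
clock: 55.95
tcp_pos: [0.5271, 0.0472, 0.2002]
ee_rot: [0.0, 0.997, -0.079, 0.0]
contact_force: [0.3, -0.8, -0.6]
opening: 0.449
grasp_force: 0.0
```

Run:
```python
from h import *
plan((.530,.171,.20,-.158),(.530,.171,.112,-.158))
```

```text
at [0.5271 0.0472 0.2002] -0.158 t 56.0 open 42.6 F [ 0.3 -0.8 -0.6] g 0.0
  rows 7 shift [-0.119 -0.876  0.002] turn -0.0
  rows 5 shift [ 0.   -0.    0.88] turn -0.0
```

{"name": "apply_moves", "arguments": {"commands": [[-0.1,[-0.11,-0.8,0],[0,0,0]],[-0.1,[-0.12,-0.87,0],[0,0,0]],[-0.1,[-0.12,-0.87,0],[0,0,0]],[-0.1,[-0.12,-0.87,0],[0,0,0]],[-0.1,[-0.12,-0.87,0],[0,0,0]],[-0.1,[-0.12,-0.87,0],[0,0,0]],[-0.1,[-0.12,-0.87,0],[0,0,0]],[-0.1,[0,0,0],[0,0,0]],[-0.1,[0,0,0],[0,0,0]],[-0.1,[0,0,0],[0,0,0]]]}}

```text
clock: 56.95
tcp_pos: [0.53, 0.1673, 0.2002]
ee_rot: [0.0, 0.997, -0.08, -0.0]
contact_force: [-0.1, -0.5, 0.7]
opening: 0.452
grasp_force: 0.0
```

Run:
```python
from h import *
plan((.530,.170,.20,-.158),(.530,.170,.113,-.158))
S=grab('side')
cv2.imwrite('pics/s9.png',cv2.resize(S['color'][0:230,190:420,::-1],None,fx=2.6,fy=2.6,interpolation=cv2.INTER_CUBIC))
```

```text
at [0.53   0.1673 0.2002] -0.16 t 57.0 open 43.0 F [-0.1 -0.5  0.7] g 0.0
  rows 1 shift [-0.022 -0.131  0.009] turn -0.0005
  rows 5 shift [ 0.   -0.    0.87] turn -0.0
```

View pics/s9.png

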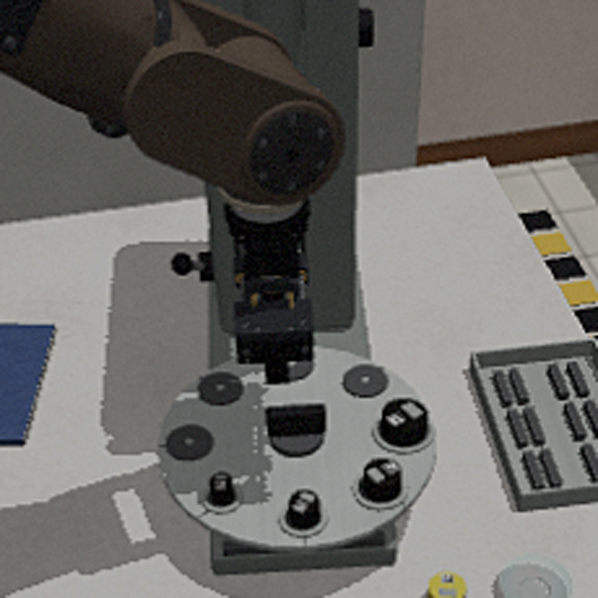

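The gripper hangs over the bar at crop (295,420), with the mounts seated and no contact. I'm lowering onto the bar.

{"name": "apply_moves", "arguments": {"commands": [[-0.1,[-0.02,-0.1,0.8],[0,0,0]],[-0.1,[0,0,0.8],[0,0,0]],[-0.1,[0,0,0.8],[0,0,0]],[-0.1,[0,0,0.8],[0,0,0]],[-0.1,[0,0,0.8],[0,0,0]],[-0.1,[0,0,0.3],[0,0,0]],[-0.1,[0,0,0],[0,0,0]],[-0.1,[0,0,0],[0,0,0]]], "force": 30}}

```text
clock: 57.8
tcp_pos: [0.5302, 0.1701, 0.1148]
ee_rot: [-0.0, 0.997, -0.08, 0.0]
contact_force: [-0.7, -0.8, -0.1]
opening: 0.447
grasp_force: 0.0
```

{"name": "apply_moves", "arguments": {"commands": [[-0.9,[0,0,0],[0,0,0]],[-0.9,[0,0,0],[0,0,0]],[-0.9,[0,0,0],[0,0,0]],[-0.9,[0,0,0],[0,0,0]],[-0.9,[0,0,0],[0,0,0]]]}}

```text
clock: 58.3
tcp_pos: [0.5298, 0.1696, 0.1144]
ee_rot: [0.001, 0.997, -0.079, -0.0]
contact_force: [-1.4, -5.1, 2.9]
opening: 0.169
grasp_force: 30.0
```

{"name": "apply_moves", "arguments": {"commands": [[-0.9,[0,0.03,0],[0,0,-0.01]],[-0.9,[0,0.06,0],[0,0,-0.021]],[-0.9,[0,0.06,0],[0,0,-0.021]],[-0.9,[0,0.06,0],[0,0,-0.021]],[-0.9,[0,0.06,0],[0,0,-0.021]],[-0.9,[0,0.06,0],[0,0,-0.021]],[-0.9,[0,0.06,0],[0,0,-0.021]],[-0.9,[0,0.06,0],[0,0,-0.021]]]}}

```text
clock: 59.1
tcp_pos: [0.5306, 0.161, 0.1144]
ee_rot: [0.0, 0.986, 0.168, 0.0]
contact_force: [-0.1, -2.9, 1.5]
opening: 0.169
grasp_force: 30.0
```

Run:
```python
from h import *
a=-.158; o=status.get_obs(); b=yaw(o['ee_rot'])
plan((*(C-.018*np.array([np.cos(b),np.sin(b)])),.1145,b)); print(o['moment'])
```

```text
at [0.5306 0.161  0.1144] 0.337 t 59.1 open 16.0 F [-0.1 -2.9  1.5] g 30.0
  rows 1 shift [ 0.044 -0.066 -0.003] turn -0.0
[-0.52400689 -0.11819855 -0.05057565]
```

{"name": "apply_moves", "arguments": {"commands": [[-0.9,[0,0.06,0],[0,0,-0.021]],[-0.9,[0,0.06,0],[0,0,-0.021]],[-0.9,[0,0.06,0],[0,0,-0.021]],[-0.9,[0,0.06,0],[0,0,-0.021]],[-0.9,[0,0.06,0],[0,0,-0.021]],[-0.9,[0,0.06,0],[0,0,-0.021]],[-0.9,[0,0.06,0],[0,0,-0.021]],[-0.9,[0,0.06,0],[0,0,-0.021]],[-0.9,[0,0.06,0],[0,0,-0.021]],[-0.9,[0,0.06,0],[0,0,-0.021]],[-0.9,[0,0.06,0],[0,0,-0.021]],[-0.9,[0,0.06,0],[0,0,-0.021]]]}}

```text
clock: 60.3
tcp_pos: [0.5398, 0.1508, 0.1144]
ee_rot: [0.0, 0.845, 0.535, 0.0]
contact_force: [1.1, 2.2, 0.4]
opening: 0.164
grasp_force: 30.0
```

Run:
```python
from h import *
a=-.158; o=status.get_obs(); b=yaw(o['ee_rot'])
plan((*(C-.018*np.array([np.cos(b),np.sin(b)])),.1145,b)); print((1.413-b)/np.pi)
```

```text
at [0.5398 0.1508 0.1144] 1.129 t 60.3 open 15.6 F [1.1 2.2 0.4] g 30.0
  rows 1 shift [ 0.075 -0.006 -0.003] turn -0.0
0.09052866103778934
```

{"name": "apply_moves", "arguments": {"commands": [[-0.9,[0,0.06,0],[0,0,-0.021]],[-0.9,[0,0.06,0],[0,0,-0.021]],[-0.9,[0,0.06,0],[0,0,-0.021]],[-0.9,[0,0.06,0],[0,0,-0.021]],[-0.9,[0,0.02,0],[0,0,-0.006]],[-0.9,[0,0,0],[0,0,0]],[-0.9,[0,0,0],[0,0,0]],[-0.9,[0,0,0],[0,0,0]]]}}

```text
clock: 61.1
tcp_pos: [0.5446, 0.1493, 0.1144]
ee_rot: [0.0, 0.762, 0.647, 0.0]
contact_force: [0.8, 6.4, 1.4]
opening: 0.166
grasp_force: 30.0
```

Run:
```python
from h import *
plan()
```

```text
at [0.5446 0.1493 0.1144] 1.407 t 61.1 open 15.7 F [0.8 6.4 1.4] g 30.0
```

{"name": "apply_moves", "arguments": {"commands": [[-0.3,[0,0,0],[0,0,0]],[-0.1,[0,0,0],[0,0,0]],[-0.1,[0,0,0],[0,0,0]],[-0.1,[0,0,0],[0,0,0]],[-0.1,[0,0,-0.4],[0,0,0]],[-0.1,[0,0,-0.8],[0,0,0]],[-0.1,[0,0,-1],[0,0,0]],[-0.1,[0,0,-1],[0,0,0]],[-0.1,[0,0,-1],[0,0,0]],[-0.1,[0,0,0],[0,0,0]]]}}

```text
clock: 62.1
tcp_pos: [0.5453, 0.1491, 0.201]
ee_rot: [0.001, 0.762, 0.648, 0.002]
contact_force: [0.4, -0.3, -0.5]
opening: 0.447
grasp_force: 0.0
```

{"name": "apply_moves", "arguments": {"commands": [[-0.1,[-0.8,0,0],[0,0,0]],[-0.1,[-1,0,0],[0,0,0]],[-0.1,[-1,0,0],[0,0,0]],[-0.1,[-1,0,0],[0,0,0]],[-0.1,[-1,0,0],[0,0,0]],[-0.1,[-1,0,0],[0,0,0]],[-0.1,[-1,0,0],[0,0,0]],[-0.1,[-1,0,0],[0,0,0]],[-0.1,[-1,0,0],[0,0,0]],[-0.1,[-1,0,0],[0,0,0]],[-0.1,[-1,0,0],[0,0,0]],[-0.1,[-1,0,0],[0,0,0]]]}}

```text
clock: 63.3
tcp_pos: [0.505, -0.0854, 0.1971]
ee_rot: [-0.001, 0.762, 0.647, -0.001]
contact_force: [-0.2, -0.4, -0.4]
opening: 0.451
grasp_force: 0.0
```

Run:
```python
from h import *
plan()
T=grab('top');S=grab('side')
for i,k in enumerate(NEST):
    a=A0+np.pi/2-i*np.pi/4; n=C+.115*np.array([np.cos(a),np.sin(a)])
    for f in(T,S):
        try:
            q,ar,b=puck(f,*n,RAD[k],.095,75); print(k,n.round(4),q.round(4),round(ar/b,2),'angle err',round(np.arctan2(*(q-C)[::-1])-a,3))
        except Exception as e: print(k,e)
# scanner head vs start (white blob)
c0=cv2.imread('pics/top0.png')[180:255,410:462].min(2).astype(int);c=T['color'][180:255,410:462].min(2).astype(int)
for x in(c0,c): 
    w=np.argwhere(x>145); print('white',len(w),w.mean(0).round(2), x.max())
s0=cv2.imread('pics/side0.png')[350:400,285:400].min(2).astype(int); s=S['color'][350:400,285:400].min(2).astype(int)
print('diff',np.abs(c0-c).mean(),np.abs(s0-s).mean())
```

```text
at [ 0.505  -0.0854  0.1971] 1.408 t 63.3 open 42.9 F [-0.2 -0.4 -0.4] g 0.0
l [0.5661 0.2821] [0.5681 0.2969] 1.78 angle err 0.003
l [0.5661 0.2821] [0.5545 0.2763] 6.09 angle err 0.098
m [0.6411 0.236 ] [0.6389 0.2343] 1.1 angle err -0.0
m [0.6411 0.236 ] [0.6131 0.2446] 5.53 angle err 0.236
s [0.6616 0.1504] [0.6592 0.1491] 1.16 angle err -0.015
s [0.6616 0.1504] [0.6336 0.1178] 3.92 angle err -0.376
xs [0.6155 0.0754] [0.6134 0.0738] 1.28 angle err -0.023
xs [0.6155 0.0754] [0.6054 0.0815] 15.08 angle err -0.044
white 334 [33.14 24.43] 160
white 2382 [34.21 26.94] 171
diff 8.964102564102564 4.857739130434783
```

{"name": "apply_moves", "arguments": {"commands": [[-0.1,[-1,-0.1,0],[0,0,0]],[-0.1,[-1,-0.1,0],[0,0,0]],[-0.1,[-1,-0.1,0],[0,0,0]],[-0.1,[-1,-0.1,0],[0,0,0]],[-0.1,[-1,-0.1,0],[0,0,0]],[-0.1,[-1,-0.1,0],[0,0,0]],[-0.1,[-1,-0.1,0],[0,0,0]],[-0.1,[-1,-0.1,0],[0,0,0]],[-0.1,[-1,-0.1,0],[0,0,0]],[-0.1,[-1,-0.1,0],[0,0,0]],[-0.1,[-1,-0.1,0],[0,0,0]],[-0.1,[0,0,0],[0,0,0]]]}}

```text
clock: 64.6
tcp_pos: [0.4483, -0.2988, 0.1974]
ee_rot: [-0.0, 0.763, 0.647, -0.0]
contact_force: [-0.8, 0.6, 0.3]
opening: 0.447
grasp_force: 0.0
```

Run:
```python
from h import *
plan()
T=grab('top');S=grab('side')
for i,k in enumerate(NEST):
    a=A0+np.pi/2-i*np.pi/4; n=C+.115*np.array([np.cos(a),np.sin(a)])
    for f in(T,S):
      for th in(62,75):
        try:
            q,ar,b=puck(f,*n,RAD[k],.095,th); print(k,n.round(4),q.round(4),round(ar/b,2))
        except Exception as e: print(k,e)
for nm,f,z in(('top0',T,.08),('side0',S,.08)):
  for c in(cv2.imread(f'pics/{nm}.png')[...,::-1].astype(int),f['color'].astype(int)):
    u=proj(f,[[.5657,-.3995,z]])[0]; x0,y0=(u-10).astype(int); p=c[y0:y0+20,x0:x0+20]; d=p[...,1]-(p[...,0]+p[...,2])/2
    w=np.clip(d-10,0,None); yy,xx=np.mgrid[:20,:20]; print(nm,d.max(),(w*xx).sum()/w.sum()+x0,(w*yy).sum()/w.sum()+y0)
```

```text
at [ 0.4483 -0.2988  0.1974] 1.407 t 64.6 open 42.5 F [-0.8  0.6  0.3] g 0.0
l [0.5661 0.2821] [0.5634 0.2801] 1.04
l [0.5661 0.2821] [0.568  0.2968] 1.77
l [0.5661 0.2821] [0.5629 0.2815] 0.91
l [0.5661 0.2821] [0.5631 0.2815] 0.94
m [0.6411 0.236 ] [0.6388 0.2347] 1.02
m [0.6411 0.236 ] [0.6389 0.2343] 1.1
m [0.6411 0.236 ] [0.6379 0.2351] 0.87
m [0.6411 0.236 ] [0.638  0.2351] 0.9
s [0.6616 0.1504] [0.6591 0.1495] 1.07
s [0.6616 0.1504] [0.6592 0.149 ] 1.16
s [0.6616 0.1504] [0.656 0.144] 0.63
s [0.6616 0.1504] [0.6564 0.1442] 0.68
xs [0.6155 0.0754] [0.6132 0.0741] 1.16
xs [0.6155 0.0754] [0.6133 0.0739] 1.29
xs [0.6155 0.0754] [0.6169 0.0702] 0.24
xs [0.6155 0.0754] [0.6168 0.07  ] 0.29
top0 78.5 443.6397379912664 199.70305676855895
top0 71.0 443.3619489559165 199.61484918793502
side0 77.5 371.9684813753582 370.1365807067813
side0 88.0 371.79170267934313 369.6776145203111
```

```bash
python3 -c "
from h import *
print(workorder.close_job())"
```

```text
the job is handed in; nothing more can be done
None
```

The job is handed in at about 65 s of the 208 s allowed, though `close_job()` returned no verdict: all four black mounts are in their nests, the labels were scanned from largest to smallest, the scanner is back in its cradle, and the table is indexed with the large mount under the indenter.

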